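# Load the tumbler and key its lid home

## Robot

A 6-joint arm with a two-finger parallel gripper is mounted at the origin on the work surface. World frame = base frame: x ahead of the robot, y to its left, z up, the work surface at z = 0. Lengths are in m, angles in degrees, forces in N, time in s.
With the tool pointing down it reaches from about 0.375 to 0.9 m from the base axis. Payload 3.1 kg.
Tool frame: the origin (TCP) lies on the centre line of the jaws, within the pads' length; the fingertips stand 25 mm ahead of it and the grasp point (between the pads) lies 6 mm ahead of it; y points along the fingers, x is the direction in which the jaws open and shut, and the axes are right-handed (so a half turn about y gives the same grasp; the last joint's range is limited). The gripper opens to 87 mm and grips with 3 to 60 N. Pads are 19 mm wide; open, the fingers measure 117 mm over their backs; the gripper's body (75 mm by 190 mm) begins 51 mm behind the grasp point.
Start: joints at [-74.857, 30.224, 82.088, -0, 67.689, -10.227], TCP at [0.268, -0.565, 0.248] pointing down, gripper open.
Joint ranges: [-176.69, 176.69], [-43.24, 126.21], [12.49, 139.97], [-82, 262], [0, 151.66], [-163.58, 163.58]. Speed limits (degrees/s): [159.86, 159.86, 180, 180, 180, 180].

## Interface

Orientations are given as a 3x3 rotation matrix whose columns are the frame's x, y, z axes.
In Python, from rig import * gives the robot as it stands.
- The arm moves only by the tool play_rows, never from a script. Its argument "commands" is a list of rows, each a list of 2 entries, a list of its own where there are three numbers: the shift along the world's x, y, z in m, then the turn, a rotation vector about the world's x, y, z in rad. A call has 1 to 10 rows; each row is the pose to reach, as a shift and turn from the pose commanded when the call began; what a row does not reach only later rows make up. A row lasts 1/8 s, in which the tool goes at most 62.5 mm and 10.7 degrees, less where a joint would pass 70% of its speed; a pose out of reach is approached as far as the arm can. A call with a gripper value outside its range is refused whole. "gripper" is the finger opening in m, from 0 to 0.087, set as the call begins (left out, the last holds). The fingers move at their own pace and stop on an object; the grip force is fixed at half the most. Time passes only in rows, so rows that repeat a pose let the fingers close. It gives the time, the measured TCP pose, the force and the opening at its end, in the units of the state.
- read_state(): the state, without advancing time (a new reading comes with each control period).
- capture(name): name is "scene" or "side" or "wrist"; returns a dict with "frame" (480x640x3 uint8, red, green, blue), "depth" (480x640 float32, m along the optical axis (not along the pixel's ray), 0 where there is no reading), "mtx" (3x3 intrinsics, pixels), "cam_to_world" (4x4, takes a point from camera to world coordinates); the wrist camera has in their place "hand_eye" (4x4, takes a point from camera to tool coordinates, whose origin is the TCP and whose axes are the tool frame's). Camera axes: x right, y down, z forward; pixel columns grow to the right and rows downward; lengths in m; the calibration is good to about 2 mm. A picture is of the moment at which its call begins: read the wrist's pose just before it.
- hand_in(): hands the job in, once; it reports no verdict.
The state is a dict: "time_s": time; "joint_positions": joint angles; "qvel": joint speeds; "tau": joint torques, N m; "position": TCP position; "tcp_rot": TCP orientation; "force": force on the tool from outside, world axes, zero at the start; "moment": the same for the moment, N m; "opening": opening from 0.0 (shut) to 1.0 (fully open).
Only numpy, scipy, OpenCV 4.12 (cv2) and the standard library are available. Lean on these libraries where they do the work, as an engineer would, in place of code of your own. Each camera call takes 0.05 s, during which the arm holds its last target. There are 200 camera calls.

## Task

Put every silver casting from the soldering board into the tumbling pot whose colour matches the job tag lying on the board (the tag on the little wooden rack does not count). Then lay the lid on that pot with its red key resting on the rim clearly to one side of the notch, and turn it on the rim until the key drops into the notch and the lid sits fully home. Only then push the start lever all the way over, away from the robot, and leave the tweezers, honeycomb block and flux jar where they are.

Things in the scene. Friction and masses are not known exactly. Their poses are not given: they have to be found in the camera images.
- casting0: One of up to seven identical silver pendant castings (absent ones are None from the start): a block 30 mm along its own x, 24 mm along y and 12 mm high, with a small loop (10 x 8 x 6 mm) sticking out at +x to 24 mm from the origin. Origin: centre of the underside of the 30 x 24 block. About 60 g. Starts flat on the soldering board; pinch it across its 24 mm width (y).
- casting1: One of up to seven identical silver pendant castings (absent ones are None from the start): a block 30 mm along its own x, 24 mm along y and 12 mm high, with a small loop (10 x 8 x 6 mm) sticking out at +x to 24 mm from the origin. Origin: centre of the underside of the 30 x 24 block. About 60 g. Starts flat on the soldering board; pinch it across its 24 mm width (y).
- casting2: One of up to seven identical silver pendant castings (absent ones are None from the start): a block 30 mm along its own x, 24 mm along y and 12 mm high, with a small loop (10 x 8 x 6 mm) sticking out at +x to 24 mm from the origin. Origin: centre of the underside of the 30 x 24 block. About 60 g. Starts flat on the soldering board; pinch it across its 24 mm width (y).
- casting3: One of up to seven identical silver pendant castings (absent ones are None from the start): a block 30 mm along its own x, 24 mm along y and 12 mm high, with a small loop (10 x 8 x 6 mm) sticking out at +x to 24 mm from the origin. Origin: centre of the underside of the 30 x 24 block. About 60 g. Starts flat on the soldering board; pinch it across its 24 mm width (y).
- casting4: One of up to seven identical silver pendant castings (absent ones are None from the start): a block 30 mm along its own x, 24 mm along y and 12 mm high, with a small loop (10 x 8 x 6 mm) sticking out at +x to 24 mm from the origin. Origin: centre of the underside of the 30 x 24 block. About 60 g. Starts flat on the soldering board; pinch it across its 24 mm width (y).
- casting5: One of up to seven identical silver pendant castings (absent ones are None from the start): a block 30 mm along its own x, 24 mm along y and 12 mm high, with a small loop (10 x 8 x 6 mm) sticking out at +x to 24 mm from the origin. Origin: centre of the underside of the 30 x 24 block. About 60 g. Starts flat on the soldering board; pinch it across its 24 mm width (y).
- casting6: One of up to seven identical silver pendant castings (absent ones are None from the start): a block 30 mm along its own x, 24 mm along y and 12 mm high, with a small loop (10 x 8 x 6 mm) sticking out at +x to 24 mm from the origin. Origin: centre of the underside of the 30 x 24 block. About 60 g. Starts flat on the soldering board; pinch it across its 24 mm width (y).
- board: Fixed soldering board, brown-grey slab 260 mm (x) x 320 mm (y) x 10 mm high. Origin: centre of its underside; the castings and the job tag lie on its top, 10 mm above the bench.
- job_spot (a point): The spot on the top of the soldering board, 105 mm from its centre along its +x (the side away from the robot), at or within 30 mm of which the job tag lies.
- tag_orange: Orange plastic tag, 28 x 44 x 4 mm, fixed. One of the two tags lies by job_spot on the soldering board (the job tag), the other on the small wooden tag rack (70 x 90 x 10 mm) beyond the board. Origin: centre of the underside.
- tag_blue: Blue plastic tag, 28 x 44 x 4 mm, fixed. One of the two tags lies by job_spot on the soldering board (the job tag), the other on the small wooden tag rack (70 x 90 x 10 mm) beyond the board. Origin: centre of the underside.
- pot_orange: Orange tumbling pot, fixed: an open faceted pot on a square grey drive foot (130 x 130 mm, 25 mm high). Origin: centre of the foot's underside, z up. Wall from radius 46 mm (bore) to 52 mm, rim 110 mm above the origin, inner floor 33 mm above it. Both pots are alike but for the colour and how they are turned.
- pot_blue: Blue tumbling pot, fixed: an open faceted pot on a square grey drive foot (130 x 130 mm, 25 mm high). Origin: centre of the foot's underside, z up. Wall from radius 46 mm (bore) to 52 mm, rim 110 mm above the origin, inner floor 33 mm above it. Both pots are alike but for the colour and how they are turned.
- pot_orange_notch (a point): Middle of the mouth of the orange pot's notch: on the pot's own +x direction, 49 mm from its axis, at rim height. The notch is 16 mm wide, 10 mm deep, cut right through the wall, with a white mark outside below it. Axes as the pot's.
- pot_blue_notch (a point): Middle of the mouth of the blue pot's notch: on the pot's own +x direction, 49 mm from its axis, at rim height. The notch is 16 mm wide, 10 mm deep, cut right through the wall, with a white mark outside below it. Axes as the pot's.
- lid: The one lid, which fits either pot; starts right way up on the bench, 220 g. Origin: centre of the plug's underside, z up. Black plug, radius 44 mm (chamfered to 39 mm at the bottom), height 0 to 14 mm; grey disc, radius 54 mm, 14 to 20 mm. With its key on a rim its origin is 104 mm above the pot's origin; fully home (disc on the rim) 96 mm, lid's +x along pot's +x. Let go on its key, it tilts.
- lid_key (a point): Outer end of the lid's red key, on the lid's own +x, 60 mm from its axis, at the height of the key's underside (6 mm above the lid's origin, 8 mm below the disc). The key is a tab 12 mm wide, from the plug out to 60 mm; its red top is flush with the disc's top.
- lid_grip (a point): Middle of the lid's white upright grip bar, on the lid's axis, 42 mm above its origin. The bar is 50 mm long along the lid's x, 16 mm thick (y), and stands from 20 to 52 mm above the lid's origin. Pinch it across its thickness.
- start_lever (a joint): Start lever's angle in rad: 0 = off, leaning to the lever's -x (towards the robot, as at the start); grows as it is pushed to its +x; 1.0 = fully on, against the stop. It stays where it is left; about 1 N at the ball moves it.
- start_lever_tip (a point): Centre of the lever's green ball, radius 13 mm, on a thin steel rod; it moves on an arc of radius 80 mm about the level pivot. The pivot lies 22 mm above the bench, and at rest at 0 or 1.0 the ball's centre is about 92 mm above the bench, 38 mm to either side of the pivot.
- start_lever_base: Fixed grey base of the start lever, 70 mm (x) x 50 mm (y) x 25 mm high. Origin: centre of the underside, below the pivot; the lever swings in its x-z plane, on towards its +x.
- tweezers: Steel tweezers lying on the bench, 130 mm long (x), 8 mm high. To be left alone. Origin: centre of the underside.
- honeycomb: Brown honeycomb soldering block, 75 x 60 x 20 mm, on the bench. To be left alone. Origin: centre of the underside.
- flux_jar: Small glass jar with white cap, 56 mm across, 60 mm high. To be left alone. Origin: centre of the underside.

How it is judged (in metres and radians):
On the way, in this order (a step that is already met when the one before it is completed fails the run):
1. every casting lies released in the pot of the job tag's colour (((horizontal distance between tag_orange and job_spot below 0.06 m and horizontal distance between each of casting0, casting1, casting2, casting3, casting4, casting5, casting6 and pot_orange below 0.046 m and z of each of casting0, casting1, casting2, casting3, casting4, casting5, casting6 in the frame of pot_orange below 0.095 m) or (horizontal distance between tag_blue and job_spot below 0.06 m and horizontal distance between each of casting0, casting1, casting2, casting3, casting4, casting5, casting6 and pot_blue below 0.046 m and z of each of casting0, casting1, casting2, casting3, casting4, casting5, casting6 in the frame of pot_blue below 0.095 m)) and contact force between each of casting0, casting1, casting2, casting3, casting4, casting5, casting6 and the fingers below 0.1 N), for 0.2 s.
2. the lid, its plug in that pot's bore, rests with its key on the rim, more than 0.1 rad to one side of the notch (((horizontal distance between tag_orange and job_spot below 0.06 m and horizontal distance between lid and pot_orange below 0.005 m and z of lid in the frame of pot_orange between 0.1015 and 0.107 m and contact force between lid and pot_orange above 0.3 N and angle between the x axis of lid and the x axis of pot_orange, either way round above 0.1 rad) or (horizontal distance between tag_blue and job_spot below 0.06 m and horizontal distance between lid and pot_blue below 0.005 m and z of lid in the frame of pot_blue between 0.1015 and 0.107 m and contact force between lid and pot_blue above 0.3 N and angle between the x axis of lid and the x axis of pot_blue, either way round above 0.1 rad))), for 0.1 s.
3. the key has dropped into the notch and the lid sits fully home (((horizontal distance between tag_orange and job_spot below 0.06 m and horizontal distance between lid and pot_orange below 0.005 m and z of lid in the frame of pot_orange below 0.098 m and angle between lid's own z axis and vertical below 0.05 rad and angle between the x axis of lid and the x axis of pot_orange, either way round below 0.1 rad) or (horizontal distance between tag_blue and job_spot below 0.06 m and horizontal distance between lid and pot_blue below 0.005 m and z of lid in the frame of pot_blue below 0.098 m and angle between lid's own z axis and vertical below 0.05 rad and angle between the x axis of lid and the x axis of pot_blue, either way round below 0.1 rad))), for 0.2 s.
4. the start lever is fully on (value of joint start_lever above 0.85 rad), for 0.2 s.
At the end, for the whole second after the job is handed in: Every casting is inside the pot of the job tag's colour; the lid is home on that pot (origin within 5 mm of the pot's axis, within 2 mm of full depth, level within 0.05 rad, key in the notch) and at rest; the start lever stands beyond 0.85 rad (((horizontal distance between tag_orange and job_spot below 0.06 m and horizontal distance between each of casting0, casting1, casting2, casting3, casting4, casting5, casting6 and pot_orange below 0.046 m and z of each of casting0, casting1, casting2, casting3, casting4, casting5, casting6 in the frame of pot_orange below 0.095 m and horizontal distance between lid and pot_orange below 0.005 m and z of lid in the frame of pot_orange below 0.098 m and angle between lid's own z axis and vertical below 0.05 rad and angle between the x axis of lid and the x axis of pot_orange, either way round below 0.1 rad) or (horizontal distance between tag_blue and job_spot below 0.06 m and horizontal distance between each of casting0, casting1, casting2, casting3, casting4, casting5, casting6 and pot_blue below 0.046 m and z of each of casting0, casting1, casting2, casting3, casting4, casting5, casting6 in the frame of pot_blue below 0.095 m and horizontal distance between lid and pot_blue below 0.005 m and z of lid in the frame of pot_blue below 0.098 m and angle between lid's own z axis and vertical below 0.05 rad and angle between the x axis of lid and the x axis of pot_blue, either way round below 0.1 rad)) and value of joint start_lever above 0.85 rad and linear speed of lid below 0.02 m/s); the robot touches nothing.
It fails at once if the pair of tweezers is shifted more than 30 mm (distance of tweezers from where it was at the start of the episode above 0.03 m).
It fails at once if the honeycomb block is shifted more than 30 mm (distance of honeycomb from where it was at the start of the episode above 0.03 m).
It fails at once if the flux jar is shifted more than 30 mm (distance of flux_jar from where it was at the start of the episode above 0.03 m).
It fails at once if the start lever is pushed on while the lid is not on either pot (value of joint start_lever above 0.5 rad and horizontal distance between lid and pot_orange above 0.02 m and horizontal distance between lid and pot_blue above 0.02 m).
Of casting0, casting1, casting2, casting3, casting4, casting5, casting6 only 5 to 7 are there at a start; the rules pass over those that are not, and their reading is None.
At some moment in a run one of casting0, casting1, casting2, casting3, casting4, casting5, casting6, lid may be knocked a few centimetres aside while the robot is not near it.
It also fails if it takes over 210 s, if anything falls off the work surface, if the arm or the gripper's body presses on something with over 40 N, if the wrist force passes 120 N, or if a joint passes its speed limit or range.

## Working session

There is one attempt and no reset: what is moved stays moved. The work goes in short steps, Python scripts to look and compute and a tool call to move; the robot and the scene stay as the last step left them, time stands still between calls to the robot, and variables do not carry over. Pictures are saved under pics/ and viewed, about 12 in all and at most 16, crops included, and the job is handed in when it is done.

Besides the shell and the picture viewer there is one more tool, called after "Emit:" by a JSON object that holds its "method" and its "body", one argument or row to a line. play_rows: Moves the arm, as the interface text tells. Its arguments: {"type":"object","properties":{"commands":{"type":"array"},"gripper":{"type":"number"}},"required":["commands"]}

```bash
ls; mkdir -p pics; python3 - <<'E'
from rig import *
import cv2,numpy as np
s=read_state();print(s)
for n in("scene","side"):
    c=capture(n);cv2.imwrite(f"pics/{n}0.png",c["frame"][:,:,::-1]);np.savez(f"{n}0.npz",**c)
    print(n,c["mtx"],c["cam_to_world"])
E
```

```text
pics
{'time_s': 0.0, 'joint_positions': array([-7.48569999e+01,  3.02805152e+01,  8.21573166e+01, -8.26171154e-04,
        6.76878706e+01, -1.02254309e+01]), 'qvel': array([ 0.08520658,  0.01251127,  0.00501613, -0.06300179, -0.15014052,
       -0.00116694]), 'tau': array([-4.40550593e-04, -4.40043032e+01, -1.76591617e+01,  6.32395735e-02,
        5.81452169e-02, -1.66751497e-04]), 'position': array([ 0.26763353, -0.56404221,  0.24654979]), 'tcp_rot': array([[ 4.28441673e-01, -5.85992143e-04,  9.03569250e-01],
       [-9.03566855e-01,  2.11425531e-03,  4.28441909e-01],
       [-2.16143967e-03, -9.99997593e-01,  3.76352003e-04]]), 'force': array([0.57601938, 0.33100496, 0.59023768]), 'moment': array([-0.00421207, -0.02444133, -0.0012989 ]), 'opening': 1.001528302782316}
scene [[471.8491837    0.         318.89925204]
 [  0.         471.8491837  237.22034072]
 [  0.           0.           1.        ]] [[ 0.36079707  0.57031178 -0.73794983  1.26734941]
 [ 0.93263434 -0.21695903  0.28830882 -0.26539097]
 [ 0.00432104 -0.79225832 -0.61017053  0.68744416]
 [ 0.          0.          0.          1.        ]]
side [[448.04805923   0.         321.97766847]
 [  0.         448.04805923 241.86062998]
 [  0.           0.           1.        ]] [[-0.90287755 -0.30247563  0.30548424  0.18799805]
 [-0.42965994  0.65854761 -0.61782472  0.6729344 ]
 [-0.014299   -0.68907441 -0.72454951  0.88660733]
 [ 0.          0.          0.          1.        ]]
```

View pics/scene0.png

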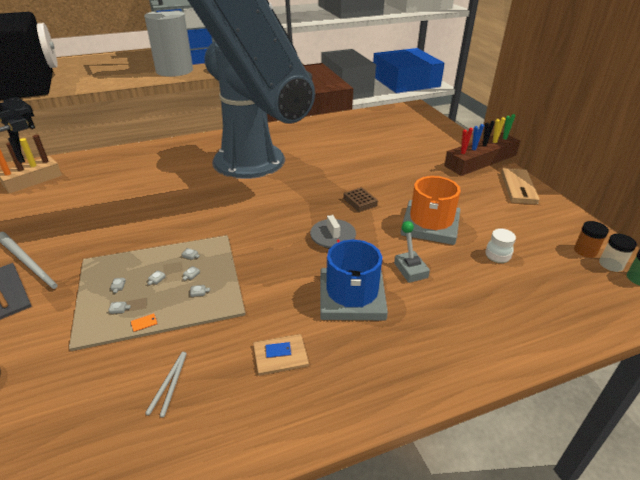

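View pics/side0.png

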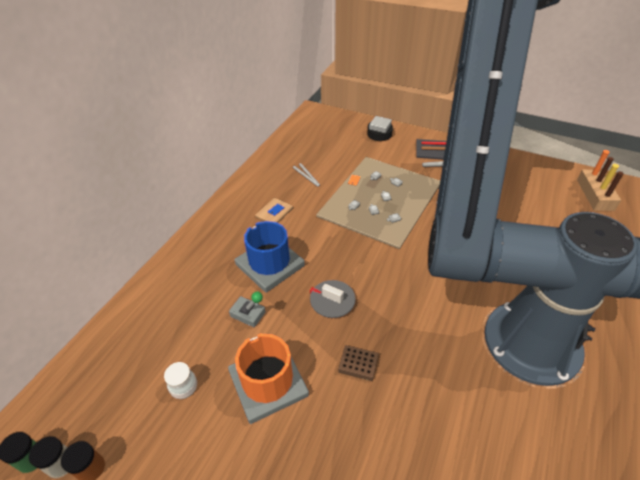

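The scene view shows the orange tag on the board at (144,323), so the job pot is orange at (436,205). There are six castings around (120–200, 255–310), the lid is at (333,232) and the lever ball at (408,227). Next I'll get coarse positions.

```bash
cat > h.py <<'E'
import cv2,numpy as np
def cloud(c,T=None):
    T=c["cam_to_world"] if T is None else T
    K=c["mtx"];d=c["depth"];v,u=np.mgrid[:480,:640]
    p=np.stack([(u-K[0,2])/K[0,0]*d,(v-K[1,2])/K[1,1]*d,d],-1)
    return p@T[:3,:3].T+T[:3,3]
def plane(c,T,uv,z):
    K=c["mtx"];uv=np.atleast_2d(uv).astype(float)
    r=np.c_[(uv-[K[0,2],K[1,2]])/[K[0,0],K[1,1]],np.ones(len(uv))]@T[:3,:3].T
    return T[:3,3]+r*((z-T[2,3])/r[:,2])[:,None]
def blobs(m,amin=15):
    n,l,st,ce=cv2.connectedComponentsWithStats(m.astype(np.uint8))
    return [(l==i) for i in range(1,n) if st[i,4]>=amin]
def tool(s):
    T=np.eye(4);T[:3,:3]=s["tcp_rot"];T[:3,3]=s["position"];return T
E
python3 - <<'E'
from h import *
for n in("scene","side"):
    c=dict(np.load(n+"0.npz"));P=cloud(c);h=cv2.cvtColor(c["frame"],cv2.COLOR_RGB2HSV)
    H,S,V=[h[...,i].astype(int) for i in range(3)]
    ok=(c["depth"]>0)&(P[...,2]>-.01)&(P[...,2]<.2)&(P[...,0]>.2)&(P[...,0]<1)&(abs(P[...,1])<.75)
    M=dict(orange=(H<14)&(H>5)&(S>200)&(V>180),red=((H<5)|(H>174))&(S>150),green=(H>50)&(H<80)&(S>120),blue=(H>105)&(H<125)&(S>170),grey=(S<45))
    for k,m in M.items():
        for b in blobs(m&ok):
            q=P[b];print(n,k,b.sum(),np.argwhere(b).mean(0)[::-1].round(),np.median(q,0).round(3),q.min(0).round(3),q.max(0).round(3))
E
```

```text
scene orange 154 [423. 186.] [0.443 0.321 0.106] [ 0.285  0.282 -0.002] [0.524 0.487 0.111]
scene orange 273 [451. 205.] [0.533 0.353 0.081] [0.315 0.31  0.   ] [0.541 0.504 0.11 ]
scene orange 17 [434. 201.] [0.518 0.311 0.097] [0.445 0.297 0.04 ] [0.531 0.37  0.1  ]
scene orange 17 [148. 325.] [ 0.59  -0.345  0.012] [ 0.587 -0.358  0.01 ] [ 0.593 -0.331  0.015]
scene red 166 [466. 140.] [0.273 0.569 0.093] [0.235 0.553 0.047] [0.282 0.61  0.125]
scene green 100 [506. 127.] [0.238 0.738 0.086] [0.228 0.727 0.051] [0.246 0.75  0.125]
scene green 105 [407. 226.] [0.585 0.202 0.097] [0.479 0.192 0.021] [0.593 0.277 0.106]
scene blue 122 [477. 136.] [0.264 0.612 0.093] [0.255 0.596 0.051] [0.271 0.628 0.123]
scene blue 2964 [353. 272.] [0.659 0.049 0.075] [ 0.594 -0.004  0.025] [0.702 0.101 0.111]
scene blue 261 [277. 349.] [ 0.732 -0.135  0.013] [ 0.714 -0.156  0.01 ] [ 0.748 -0.113  0.016]
scene grey 73 [408. 213.] [0.455 0.286 0.023] [0.402 0.262 0.02 ] [0.485 0.322 0.026]
scene grey 25 [433. 206.] [0.53  0.3   0.093] [0.526 0.295 0.087] [0.535 0.306 0.098]
scene grey 1408 [423. 250.
[... 3009 characters left out ...]
 0.029]
side grey 29 [267. 246.] [0.669 0.022 0.035] [0.657 0.013 0.032] [0.683 0.031 0.039]
side grey 886 [270. 271.] [0.61  0.092 0.026] [ 0.567 -0.003  0.003] [0.727 0.134 0.076]
side grey 1210 [333. 299.] [0.447 0.098 0.023] [0.4   0.038 0.001] [0.503 0.144 0.059]
side grey 637 [247. 311.] [0.61  0.213 0.027] [0.584 0.182 0.005] [0.652 0.233 0.077]
side grey 490 [264. 368.] [0.501 0.322 0.035] [0.471 0.295 0.03 ] [0.529 0.349 0.039]
side grey 1259 [270. 397.] [0.454 0.373 0.027] [0.4   0.281 0.007] [0.573 0.425 0.032]
side grey 827 [180. 380.] [0.634 0.423 0.059] [0.617 0.393 0.009] [0.668 0.446 0.067]
side grey 2261 [ 47. 453.] [0.749 0.64  0.069] [0.675 0.597 0.011] [0.838 0.679 0.074]
```

Emit:
{"method": "play_rows", "body": {
  "commands": [
    [[0.05,0.06,0.02],[0,0,0]],
    [[0.09,0.11,0.04],[0,0,0]],
    [[0.13,0.16,0.06],[0,0,0]],
    [[0.17,0.21,0.08],[0,0,0]],
    [[0.2,0.245,0.1],[0,0,0]],
    [[0.2,0.245,0.1],[0,0,0]],
    [[0.2,0.245,0.1],[0,0,0]],
    [[0.2,0.245,0.1],[0,0,0]]
  ]
}}

```text
time_s: 1.1
position: [0.4667, -0.3206, 0.3465]
tcp_rot: [[0.427, -0.002, 0.904], [-0.904, 0.001, 0.427], [-0.002, -1.0, -0.002]]
force: [-0.2, 0.1, -0.3]
opening: 1.0
```

```bash
cat >> h.py <<'E'
def shot(name):
    from rig import capture,read_state
    s=read_state();c=capture("wrist");np.savez(name+".npz",**c);cv2.imwrite(f"pics/{name}.png",c["frame"][:,:,::-1])
    return s,c,tool(s)@c["hand_eye"]
def castings(name):
    s,c,T=shot(name);P=cloud(c,T);h=cv2.cvtColor(c["frame"],cv2.COLOR_RGB2HSV)
    print("tcp",s["position"].round(4),"t",s["time_s"],"toolx",np.degrees(np.arctan2(s["tcp_rot"][1,0],s["tcp_rot"][0,0])).round(2))
    m=(c["depth"]>0)&(P[...,2]>.0145)&(P[...,2]<.035)&(P[...,0]>.33)&(P[...,0]<.66)&(P[...,1]>-.55)&(P[...,1]<-.12)
    tag=(h[...,1]>150)&(h[...,0]<16)
    out=[]
    for b in blobs(m&~tag,60):
        q=P[b];top=np.median(q[q[:,2]>np.median(q[:,2])-.002],0)
        t=b&(abs(P[...,2]-.022)<.0035)
        cs=cv2.findContours(t.astype(np.uint8),0,2)[0];k=max(cs,key=cv2.contourArea)[:,0]
        w=plane(c,T,k,.022)[:,:2];(ce,wh,a)=cv2.minAreaRect((w*1000).astype(np.float32))
        # loop direction: centroid of whole blob low part
        lo=b&(P[...,2]<.0185);L=P[lo][:,:2].mean(0) if lo.sum()>3 else q[:,:2].mean(0)
        print("blob",b.sum(),np.argwhere(b).mean(0)[::-1].round(),"rect",np.round(ce,1),np.round(wh,1),round(a,1),"low-cent",((L*1000)-ce).round(1),"ztop",top[2].round(4))
    return s,c,T
E
python3 - <<'E'
from h import *
s,c,T=castings("w1");print(c["mtx"],c["hand_eye"].round(4),T.round(3))
E
```

```text
tcp [ 0.4667 -0.3206  0.3465] t 1.1 toolx -64.71
blob 472 [283. 125.] rect [ 531.5 -236.6] [38.  23.2] 79.0 low-cent [1.2 3.9] ztop 0.0217
blob 433 [270. 169.] rect [ 473.9 -247.1] [23.4 37.6] 36.3 low-cent [ 6.8 -7.4] ztop 0.0218
blob 428 [384. 182.] rect [ 522.7 -392.2] [32.3 23.3] 72.2 low-cent [ 2.9 10.1] ztop 0.0218
blob 402 [313. 199.] rect [ 462.7 -316.8] [23.4 37.4] 40.5 low-cent [ 5.7 -2.8] ztop 0.0219
blob 403 [246. 208.] rect [ 409.7 -234.5] [37.1 23.3] 46.6 low-cent [6.6 2.8] ztop 0.0215
blob 386 [360. 225.] rect [ 457.  -391.1] [22.6 37.2] 72.4 low-cent [6.9 1.1] ztop 0.0216
[[338.76933288   0.         317.80501007]
 [  0.         338.76933288 235.26800759]
 [  0.           0.           1.        ]] [[ 1.000e+00  6.000e-04  9.000e-04 -1.400e-03]
 [-7.000e-04 -2.637e-01  9.646e-01 -1.368e-01]
 [ 8.000e-04 -9.646e-01 -2.637e-01  7.200e-02]
 [ 0.000e+00  0.000e+00  0.000e+00  1.000e+00]] [[ 0.428 -0.871 -0.24   0.531]
 [-0.904 -0.413 -0.113 -0.289]
 [-0.001  0.265 -0.964  0.483]
 [ 0.     0.     0.     1.   ]]
```

View pics/w1.png

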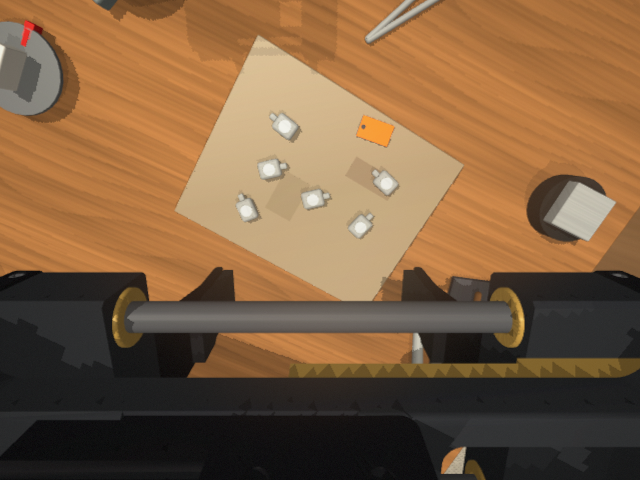

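The wrist view shows six castings. Loop directions: (283,125) up-left, (270,169) right, (384,182) up-left, (313,199) right, (246,208) up, (360,225) up-right. I'll refine the centres and compute the first grasp.

```bash
cat >> h.py <<'E'
def find(name,fresh=True):
    if fresh: s,c,T=shot(name);np.save(name+"_s.npy",s,allow_pickle=True)
    else:
        c=dict(np.load(name+".npz"));s=np.load(name+"_s.npy",allow_pickle=True).item();T=tool(s)@c["hand_eye"]
    P=cloud(c,T);h=cv2.cvtColor(c["frame"],cv2.COLOR_RGB2HSV)
    yaw=np.degrees(np.arctan2(s["tcp_rot"][1,0],s["tcp_rot"][0,0]))
    print("tcp",s["position"].round(4),"t",s["time_s"],"yaw",yaw.round(2),"J",s["joint_positions"].round(0))
    m=(c["depth"]>0)&(P[...,2]>.0145)&(P[...,2]<.04)&(P[...,0]>.3)&(P[...,0]<.7)&(P[...,1]>-.58)&(P[...,1]<-.1)&~((h[...,1]>150)&(h[...,0]<16))
    for b in blobs(m,60):
        w=P[b][:,:2]*1000;ce,wh,a=cv2.minAreaRect(w.astype(np.float32))
        a=np.radians(a if wh[0]>wh[1] else a+90);e=np.array([np.cos(a),np.sin(a)]);n=np.array([-e[1],e[0]])
        x=(w-ce)@e;y=(w-ce)@n;L=max(wh)/2
        if np.ptp(y[x>L-6])>np.ptp(y[x<6-L]): e=-e;x=-x
        org=np.array(ce)+e*(x.min()+15.5)
        g=np.degrees(np.arctan2(e[1],e[0]))+90
        d=(g-yaw+90)%180-90
        print("px",np.argwhere(b).mean(0)[::-1].round(),"rect",np.round(wh,1),"org",org.round(1),"e",e.round(2),"delta",(org-s["position"][:2]*1000).round(1),"dyaw rad",np.radians(d).round(3),"z",P[b][:,2].max().round(3))
    return s,c,T
E
python3 - <<'E'
from h import *
find("w2")
E
```

```text
tcp [ 0.4665 -0.3208  0.3464] t 1.15 yaw -64.75 J [-46.  20.  83.  -0.  77.  19.]
px [283. 125.] rect [38.8 23.9] org [ 530.7 -239.8] e [0.21 0.98] delta [64.1 81. ] dyaw rad 0.915 z 0.025
px [270. 169.] rect [23.9 39.2] org [ 471.4 -243.7] e [ 0.6 -0.8] delta [ 4.8 77.1] dyaw rad -1.362 z 0.025
px [384. 182.] rect [39.1 23.6] org [ 522.3 -394. ] e [0.3  0.95] delta [ 55.8 -73.2] dyaw rad 0.822 z 0.025
px [313. 198.] rect [24.  38.5] org [ 460.  -314.4] e [ 0.63 -0.78] delta [-6.5  6.4] dyaw rad -1.335 z 0.025
px [246. 208.] rect [38.8 23.8] org [ 406.6 -236.8] e [0.69 0.72] delta [-60.   84.1] dyaw rad 0.367 z 0.025
px [360. 225.] rect [23.8 38.5] org [ 453.3 -390.4] e [ 0.95 -0.31] delta [-13.2 -69.5] dyaw rad -0.752 z 0.025
px [417. 348.] rect [48.2 15.7] org [ 311.4 -565.4] e [0.87 0.49] delta [-155.1 -244.6] dyaw rad 0.071 z 0.022
```

Emit:
{"method": "play_rows", "body": {
  "gripper": 0.045,
  "commands": [
    [[0.02,0.025,-0.05],[0,0,0.18]],
    [[0.045,0.055,-0.1],[0,0,0.36]],
    [[0.064,0.081,-0.15],[0,0,0.54]],
    [[0.064,0.081,-0.2],[0,0,0.72]],
    [[0.064,0.081,-0.24],[0,0,0.9]],
    [[0.064,0.081,-0.25],[0,0,0.915]],
    [[0.064,0.081,-0.28],[0,0,0.915]],
    [[0.064,0.081,-0.3],[0,0,0.915]],
    [[0.064,0.081,-0.309],[0,0,0.915]],
    [[0.064,0.081,-0.309],[0,0,0.915]]
  ]
}}

```text
time_s: 2.45
position: [0.5319, -0.2394, 0.0389]
tcp_rot: [[0.977, 0.0, 0.213], [-0.213, -0.0, 0.977], [0.0, -1.0, -0.0]]
force: [-0.1, -0.2, 0.3]
opening: 0.516
```

Emit:
{"method": "play_rows", "body": {
  "gripper": 0,
  "commands": [
    [[0,0,0],[0,0,0]],
    [[0,0,0],[0,0,0]],
    [[0,0,0],[0,0,0]],
    [[0,0,0],[0,0,0]],
    [[0,0,0.05],[0,0,0]],
    [[0,0,0.1],[0,0,0]],
    [[0,0,0.15],[0,0,0]],
    [[0,0,0.2],[0,0,0]],
    [[0,0,0.2],[0,0,0]]
  ]
}}

```text
time_s: 3.58
position: [0.5341, -0.24, 0.2431]
tcp_rot: [[0.977, 0.008, 0.211], [-0.211, -0.006, 0.977], [0.009, -1.0, -0.004]]
force: [-0.3, -0.1, -0.8]
opening: 0.274
```

Emit:
{"method": "play_rows", "body": {
  "commands": [
    [[0,0.05,0.02],[0,0,0]],
    [[-0.005,0.11,0.04],[0,0,0]],
    [[-0.01,0.17,0.05],[0,0,0]],
    [[-0.015,0.23,0.05],[0,0,0]],
    [[-0.02,0.29,0.05],[0,0,0]],
    [[-0.025,0.35,0.05],[0,0,0]],
    [[-0.03,0.41,0.05],[0,0,0]],
    [[-0.035,0.47,0.05],[0,0,0]],
    [[-0.04,0.53,0.05],[0,0,0]],
    [[-0.042,0.574,0.05],[0,0,0]]
  ]
}}

```text
time_s: 4.82
position: [0.4882, 0.3375, 0.2867]
tcp_rot: [[0.978, -0.003, 0.21], [-0.21, -0.001, 0.978], [-0.003, -1.0, -0.002]]
force: [-0.1, -0.9, -1.0]
opening: 0.267
```

Emit:
{"method": "play_rows", "body": {
  "commands": [
    [[0,0,0],[0,0,0]],
    [[0,0,0],[0,0,0]],
    [[0,0,0],[0,0,0]]
  ]
}}

```text
time_s: 5.2
position: [0.4898, 0.3339, 0.2879]
tcp_rot: [[0.977, -0.001, 0.213], [-0.213, -0.001, 0.977], [-0.001, -1.0, -0.001]]
force: [-0.3, -0.2, -0.1]
opening: 0.274
```

```bash
python3 - <<'E'
from h import *
s,c,T=shot("p1");np.save("p1_s.npy",s,allow_pickle=True);print(s["position"].round(4),s["joint_positions"].round(0),s["opening"])
P=cloud(c,T);m=(abs(P[...,2]-.110)<.004)&(abs(P[...,0]-.49)<.08)&(abs(P[...,1]-.335)<.09)&(c["depth"]>0)
w=P[m][:,:2];print(m.sum(),w.min(0),w.max(0))
from scipy.optimize import least_squares
c0=least_squares(lambda q:np.clip(abs(np.hypot(*(w-q[:2]).T)-.049)-.003,0,None),[.49,.335]).x
r=np.hypot(*(w-c0).T);print("centre",c0.round(4),np.percentile(r,[1,10,50,90,99]).round(4))
a=np.degrees(np.arctan2(*(w-c0)[:,::-1].T));hst=np.histogram(a[(r>.044)&(r<.054)],36,(-180,180))[0];print(hst)
E
```

```text
[0.4898 0.3339 0.2879] [24. 25. 84. -0. 71. 36.] 0.2735182923760788
1903 [0.43205721 0.28768331] [0.53713097 0.38989921]
centre [0.4848 0.3373] [0.0459 0.0467 0.0492 0.0519 0.053 ]
[62 60 61 60 59 60 20  3  0 17 51 59 67 18  0 55 64 57 63 59 60 62 63 65
 64 66 66 64 62 63 64 59 64 57 65 61]
```

View pics/p1.png

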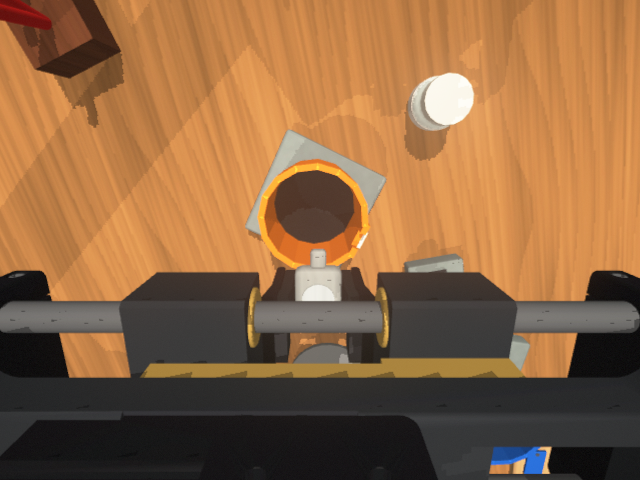

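The pot centre is (0.4848, 0.3373). The notch, by the white mark at (362,240), is at about -38°. Now dropping the first casting inside.

Emit:
{"method": "play_rows", "body": {
  "commands": [
    [[-0.008,-0.012,-0.05],[0,0,0]],
    [[-0.008,-0.012,-0.1],[0,0,0]],
    [[-0.008,-0.012,-0.15],[0,0,0]],
    [[-0.008,-0.012,-0.18],[0,0,0]],
    [[-0.008,-0.012,-0.198],[0,0,0]],
    [[-0.008,-0.012,-0.198],[0,0,0]],
    [[-0.008,-0.012,-0.198],[0,0,0]]
  ]
}}

```text
time_s: 6.12
position: [0.4829, 0.3235, 0.0918]
tcp_rot: [[0.977, 0.003, 0.212], [-0.212, 0.001, 0.977], [0.002, -1.0, 0.002]]
force: [0.5, 0.6, -0.6]
opening: 0.269
```

Emit:
{"method": "play_rows", "body": {
  "gripper": 0.045,
  "commands": [
    [[0,0,0],[0,0,0]],
    [[0,0,0],[0,0,0]],
    [[0,0,0],[0,0,0]],
    [[0,0,0.05],[0,0,0]],
    [[0,0,0.1],[0,0,0]],
    [[0,0,0.16],[0,0,0]],
    [[0,0,0.2],[0,0,0]],
    [[0,-0.06,0.21],[0,0,0]],
    [[0,-0.12,0.22],[0,0,0]],
    [[0,-0.18,0.23],[0,0,0]]
  ]
}}

```text
time_s: 7.38
position: [0.4814, 0.1419, 0.3212]
tcp_rot: [[0.978, 0.001, 0.21], [-0.21, -0.0, 0.978], [0.001, -1.0, 0.0]]
force: [0.4, -0.9, -0.4]
opening: 0.512
```

Emit:
{"method": "play_rows", "body": {
  "commands": [
    [[0,-0.06,0.01],[0,0,0]],
    [[0,-0.12,0.02],[0,0,0]],
    [[0,-0.18,0.03],[0,0,0]],
    [[0,-0.24,0.03],[0,0,0]],
    [[-0.005,-0.3,0.03],[0,0,0]],
    [[-0.01,-0.36,0.03],[0,0,0]],
    [[-0.015,-0.42,0.03],[0,0,0]],
    [[-0.015,-0.46,0.03],[0,0,0]],
    [[-0.015,-0.46,0.03],[0,0,0]],
    [[-0.015,-0.46,0.03],[0,0,0]]
  ]
}}

```text
time_s: 8.62
position: [0.4664, -0.3159, 0.3503]
tcp_rot: [[0.977, -0.001, 0.212], [-0.212, 0.001, 0.977], [-0.001, -1.0, 0.001]]
force: [-0.7, -0.4, 0.3]
opening: 0.515
```

```bash
python3 - <<'E'
from h import *
find("w3")
E
```

```text
tcp [ 0.4664 -0.3159  0.3503] t 8.625 yaw -12.21 J [-45.  19.  83.   0.  77. -33.]
px [312. 145.] rect [24.  38.8] org [ 471.4 -244.3] e [ 0.61 -0.79] delta [ 5.  71.6] dyaw rad 0.872 z 0.025
px [263. 149.] rect [38.9 24. ] org [ 406.5 -237.1] e [0.66 0.75] delta [-60.   78.8] dyaw rad -0.511 z 0.025
px [314. 198.] rect [24.  38.8] org [ 459.6 -314.5] e [ 0.64 -0.77] delta [-6.8  1.4] dyaw rad 0.902 z 0.024
px [368. 241.] rect [38.9 24.2] org [ 522.3 -394. ] e [0.29 0.96] delta [ 55.8 -78.1] dyaw rad -0.081 z 0.025
px [321. 249.] rect [23.4 38.6] org [ 453.3 -390.7] e [ 0.96 -0.28] delta [-13.2 -74.7] dyaw rad 1.502 z 0.026
px [282. 349.] rect [97.4 14.3] org [ 388.3 -525.2] e [-0.88 -0.47] delta [ -78.1 -209.3] dyaw rad -0.871 z 0.021
```

Emit:
{"method": "play_rows", "body": {
  "gripper": 0.045,
  "commands": [
    [[0.02,-0.025,-0.05],[0,0,-0.08]],
    [[0.04,-0.05,-0.1],[0,0,-0.08]],
    [[0.056,-0.078,-0.15],[0,0,-0.08]],
    [[0.056,-0.078,-0.2],[0,0,-0.08]],
    [[0.056,-0.078,-0.25],[0,0,-0.08]],
    [[0.056,-0.078,-0.28],[0,0,-0.08]],
    [[0.056,-0.078,-0.3],[0,0,-0.08]],
    [[0.056,-0.078,-0.313],[0,0,-0.08]],
    [[0.056,-0.078,-0.313],[0,0,-0.08]]
  ]
}}

```text
time_s: 9.8
position: [0.523, -0.3943, 0.0375]
tcp_rot: [[0.958, -0.0, 0.288], [-0.288, 0.0, 0.958], [-0.0, -1.0, 0.0]]
force: [0.2, 1.3, 0.4]
opening: 0.519
```

Emit:
{"method": "play_rows", "body": {
  "gripper": 0,
  "commands": [
    [[0,0,0],[0,0,0]],
    [[0,0,0],[0,0,0]],
    [[0,0,0],[0,0,0]],
    [[0,0,0],[0,0,0]],
    [[0,0,0.05],[0,0,0]],
    [[0,0,0.1],[0,0,0]],
    [[0,0,0.16],[0,0,0]],
    [[0,0,0.21],[0,0,0]],
    [[-0.003,0.06,0.23],[0,0,0]],
    [[-0.006,0.12,0.25],[0,0,0]]
  ]
}}

```text
time_s: 11.05
position: [0.5165, -0.2753, 0.2879]
tcp_rot: [[0.957, 0.001, 0.291], [-0.291, -0.0, 0.957], [0.001, -1.0, 0.0]]
force: [0.4, 0.9, -0.3]
opening: 0.273
```

Emit:
{"method": "play_rows", "body": {
  "commands": [
    [[-0.003,0.06,0],[0,0,0]],
    [[-0.006,0.12,0],[0,0,0]],
    [[-0.009,0.18,0],[0,0,0]],
    [[-0.012,0.24,0],[0,0,0]],
    [[-0.015,0.3,0],[0,0,0]],
    [[-0.018,0.36,0],[0,0,0]],
    [[-0.021,0.42,0],[0,0,0]],
    [[-0.024,0.48,0],[0,0,0]],
    [[-0.027,0.54,0],[0,0,0]],
    [[-0.028,0.6,0],[0,0,0]]
  ]
}}

```text
time_s: 12.3
position: [0.4882, 0.3256, 0.2869]
tcp_rot: [[0.957, -0.0, 0.289], [-0.289, -0.0, 0.957], [-0.0, -1.0, -0.0]]
force: [-0.2, 0.8, -0.7]
opening: 0.273
```

Emit:
{"method": "play_rows", "body": {
  "commands": [
    [[0,0.023,0],[0,0,0]],
    [[0,0.023,-0.02],[0,0,0]],
    [[0,0.023,-0.07],[0,0,0]],
    [[0,0.023,-0.12],[0,0,0]],
    [[0,0.023,-0.16],[0,0,0]],
    [[0,0.023,-0.197],[0,0,0]],
    [[0,0.023,-0.197],[0,0,0]],
    [[0,0.023,-0.197],[0,0,0]]
  ]
}}

```text
time_s: 13.3
position: [0.4898, 0.3467, 0.0911]
tcp_rot: [[0.957, 0.002, 0.289], [-0.289, 0.001, 0.957], [0.001, -1.0, 0.001]]
force: [0.6, 0.1, -0.5]
opening: 0.277
```

Emit:
{"method": "play_rows", "body": {
  "gripper": 0.045,
  "commands": [
    [[0,0,0],[0,0,0]],
    [[0,0,0],[0,0,0]],
    [[0,0,0],[0,0,0]],
    [[0,0,0.05],[0,0,0]],
    [[0,0,0.1],[0,0,0]],
    [[0,0,0.16],[0,0,0]],
    [[0,0,0.2],[0,0,0]],
    [[0,-0.06,0.21],[0,0,0]],
    [[0,-0.12,0.22],[0,0,0]],
    [[0,-0.18,0.23],[0,0,0]]
  ]
}}

```text
time_s: 14.55
position: [0.4885, 0.1653, 0.3209]
tcp_rot: [[0.958, 0.001, 0.288], [-0.288, -0.0, 0.958], [0.001, -1.0, 0.0]]
force: [0.9, -0.3, -0.8]
opening: 0.517
```

Emit:
{"method": "play_rows", "body": {
  "commands": [
    [[0,-0.06,0.01],[0,0,0]],
    [[0,-0.12,0.02],[0,0,0]],
    [[0,-0.18,0.03],[0,0,0]],
    [[0,-0.24,0.03],[0,0,0]],
    [[-0.005,-0.3,0.03],[0,0,0]],
    [[-0.01,-0.36,0.03],[0,0,0]],
    [[-0.015,-0.42,0.03],[0,0,0]],
    [[-0.02,-0.48,0.03],[0,0,0]],
    [[-0.02,-0.485,0.03],[0,0,0]],
    [[-0.02,-0.485,0.03],[0,0,0]]
  ]
}}

```text
time_s: 15.8
position: [0.4685, -0.318, 0.3499]
tcp_rot: [[0.957, -0.0, 0.29], [-0.29, 0.001, 0.957], [-0.001, -1.0, 0.001]]
force: [0.6, 0.7, 0.9]
opening: 0.519
```

```bash
python3 - <<'E'
from h import *
find("w4")
E
```

```text
tcp [ 0.4685 -0.318   0.3499] t 15.8 yaw -16.85 J [-45.  20.  83.   0.  77. -29.]
px [305. 145.] rect [23.8 38.4] org [ 471.5 -244.5] e [ 0.61 -0.79] delta [ 3.  73.5] dyaw rad 0.951 z 0.025
px [257. 152.] rect [38.7 23.7] org [ 406.5 -237.1] e [0.68 0.73] delta [-62.   80.9] dyaw rad -0.457 z 0.025
px [312. 197.] rect [23.8 38.6] org [ 459.8 -314.4] e [ 0.63 -0.77] delta [-8.7  3.5] dyaw rad 0.979 z 0.025
px [324. 248.] rect [23.9 36.3] org [ 454.4 -391. ] e [ 0.96 -0.29] delta [-14.1 -73. ] dyaw rad 1.57 z 0.025
px [295. 349.] rect [87.2 14.1] org [ 387.1 -524.4] e [-0.87 -0.49] delta [ -81.4 -206.5] dyaw rad -0.765 z 0.021
```

Emit:
{"method": "play_rows", "body": {
  "gripper": 0.045,
  "commands": [
    [[-0.02,0.025,-0.05],[0,0,-0.15]],
    [[-0.04,0.05,-0.1],[0,0,-0.3]],
    [[-0.062,0.081,-0.15],[0,0,-0.457]],
    [[-0.062,0.081,-0.2],[0,0,-0.457]],
    [[-0.062,0.081,-0.25],[0,0,-0.457]],
    [[-0.062,0.081,-0.28],[0,0,-0.457]],
    [[-0.062,0.081,-0.3],[0,0,-0.457]],
    [[-0.062,0.081,-0.313],[0,0,-0.457]],
    [[-0.062,0.081,-0.313],[0,0,-0.457]]
  ]
}}

```text
time_s: 16.98
position: [0.407, -0.2362, 0.0369]
tcp_rot: [[0.733, -0.001, 0.681], [-0.681, 0.001, 0.733], [-0.001, -1.0, 0.0]]
force: [-0.3, 0.0, -0.4]
opening: 0.519
```

Emit:
{"method": "play_rows", "body": {
  "gripper": 0,
  "commands": [
    [[0,0,0],[0,0,0]],
    [[0,0,0],[0,0,0]],
    [[0,0,0],[0,0,0]],
    [[0,0,0],[0,0,0]],
    [[0,0,0.05],[0,0,0]],
    [[0,0,0.1],[0,0,0]],
    [[0,0,0.16],[0,0,0]],
    [[0,0,0.21],[0,0,0]],
    [[0.01,0.06,0.23],[0,0,0]],
    [[0.018,0.12,0.25],[0,0,0]]
  ]
}}

```text
time_s: 18.23
position: [0.4245, -0.1191, 0.2872]
tcp_rot: [[0.73, 0.001, 0.684], [-0.684, -0.0, 0.73], [0.001, -1.0, 0.001]]
force: [0.5, 0.0, -0.7]
opening: 0.273
```

Emit:
{"method": "play_rows", "body": {
  "commands": [
    [[0.008,0.056,0],[0,0,0]],
    [[0.015,0.112,0],[0,0,0]],
    [[0.022,0.168,0],[0,0,0]],
    [[0.029,0.224,0],[0,0,0]],
    [[0.036,0.28,0],[0,0,0]],
    [[0.043,0.336,0],[0,0,0]],
    [[0.05,0.392,0],[0,0,0]],
    [[0.055,0.448,0],[0,0,0]],
    [[0.055,0.448,0],[0,0,0]]
  ]
}}

```text
time_s: 19.35
position: [0.479, 0.3315, 0.2855]
tcp_rot: [[0.735, -0.0, 0.678], [-0.678, 0.001, 0.735], [-0.001, -1.0, 0.001]]
force: [-0.3, -1.2, -0.1]
opening: 0.275
```

Emit:
{"method": "play_rows", "body": {
  "commands": [
    [[0,0,-0.04],[0,0,0]],
    [[0,0,-0.09],[0,0,0]],
    [[0,0,-0.14],[0,0,0]],
    [[0,0,-0.17],[0,0,0]],
    [[0,0,-0.192],[0,0,0]],
    [[0,0,-0.192],[0,0,0]],
    [[0,0,-0.192],[0,0,0]]
  ]
}}

```text
time_s: 20.23
position: [0.48, 0.3277, 0.0949]
tcp_rot: [[0.731, 0.001, 0.682], [-0.682, 0.0, 0.731], [0.0, -1.0, 0.001]]
force: [-0.1, 0.1, -0.4]
opening: 0.271
```

Emit:
{"method": "play_rows", "body": {
  "gripper": 0.045,
  "commands": [
    [[0,0,0],[0,0,0]],
    [[0,0,0],[0,0,0]],
    [[0,0,0],[0,0,0]],
    [[0,0,0.05],[0,0,0]],
    [[0,0,0.1],[0,0,0]],
    [[0,0,0.16],[0,0,0]],
    [[0,0,0.2],[0,0,0]],
    [[0,-0.06,0.21],[0,0,0.15]],
    [[0,-0.12,0.22],[0,0,0.3]],
    [[0,-0.18,0.23],[0,0,0.457]]
  ]
}}

```text
time_s: 21.48
position: [0.4792, 0.1469, 0.3248]
tcp_rot: [[0.959, 0.001, 0.283], [-0.283, -0.0, 0.959], [0.001, -1.0, 0.0]]
force: [0.4, -1.4, 0.3]
opening: 0.517
```

Emit:
{"method": "play_rows", "body": {
  "commands": [
    [[0,-0.06,0.01],[0,0,0.15]],
    [[0,-0.12,0.02],[0,0,0.3]],
    [[0,-0.18,0.03],[0,0,0.45]],
    [[0,-0.24,0.03],[0,0,0.6]],
    [[-0.005,-0.3,0.03],[0,0,0.75]],
    [[-0.01,-0.36,0.03],[0,0,0.9]],
    [[-0.015,-0.42,0.03],[0,0,0.96]],
    [[-0.015,-0.47,0.03],[0,0,0.96]],
    [[-0.015,-0.47,0.03],[0,0,0.96]],
    [[-0.015,-0.47,0.03],[0,0,0.96]]
  ]
}}

```text
time_s: 22.72
position: [0.4642, -0.321, 0.3538]
tcp_rot: [[0.786, -0.001, -0.618], [0.618, 0.001, 0.786], [0.0, -1.0, 0.002]]
force: [0.1, 1.2, -1.0]
opening: 0.517
```

```bash
python3 - <<'E'
from h import *
find("w5")
E
```

```text
tcp [ 0.4642 -0.321   0.3538] t 22.725 yaw 38.16 J [-46.  19.  83.   0.  78. -84.]
px [356. 157.] rect [23.5 37.5] org [ 471.8 -244.7] e [ 0.64 -0.77] delta [ 7.6 76.3] dyaw rad 0.023 z 0.025
px [318. 192.] rect [22.5 38. ] org [ 460.4 -314.9] e [ 0.62 -0.79] delta [-3.7  6. ] dyaw rad -0.001 z 0.026
px [282. 231.] rect [23.5 38.7] org [ 453.4 -391. ] e [ 0.95 -0.3 ] delta [-10.8 -70.1] dyaw rad 0.602 z 0.025
px [158. 266.] rect [123.   15.8] org [ 312.8 -566.4] e [0.88 0.47] delta [-151.4 -245.4] dyaw rad 1.398 z 0.022
```

Emit:
{"method": "play_rows", "body": {
  "gripper": 0.045,
  "commands": [
    [[0.003,0.025,-0.05],[0,0,0.01]],
    [[0.006,0.05,-0.1],[0,0,0.01]],
    [[0.008,0.076,-0.15],[0,0,0.01]],
    [[0.008,0.076,-0.2],[0,0,0.01]],
    [[0.008,0.076,-0.25],[0,0,0.01]],
    [[0.008,0.076,-0.28],[0,0,0.01]],
    [[0.008,0.076,-0.305],[0,0,0.01]],
    [[0.008,0.076,-0.317],[0,0,0.01]],
    [[0.008,0.076,-0.317],[0,0,0.01]]
  ]
}}

```text
time_s: 23.9
position: [0.4727, -0.2448, 0.0372]
tcp_rot: [[0.779, -0.0, -0.627], [0.627, 0.0, 0.779], [-0.0, -1.0, 0.001]]
force: [0.4, 0.5, -0.3]
opening: 0.517
```

Emit:
{"method": "play_rows", "body": {
  "gripper": 0,
  "commands": [
    [[0,0,0],[0,0,0]],
    [[0,0,0],[0,0,0]],
    [[0,0,0],[0,0,0]],
    [[0,0,0],[0,0,0]],
    [[0,0,0.05],[0,0,0]],
    [[0,0,0.1],[0,0,0]],
    [[0,0,0.16],[0,0,0]],
    [[0,0,0.21],[0,0,0]],
    [[0,0.06,0.23],[0,0,0]],
    [[0,0.12,0.25],[0,0,0]]
  ]
}}

```text
time_s: 25.15
position: [0.4723, -0.1263, 0.2876]
tcp_rot: [[0.781, 0.001, -0.624], [0.624, -0.0, 0.781], [0.001, -1.0, -0.001]]
force: [0.5, 0.3, 0.0]
opening: 0.266
```

Emit:
{"method": "play_rows", "body": {
  "commands": [
    [[0.002,0.059,0],[0,0,0]],
    [[0.004,0.118,0],[0,0,0]],
    [[0.006,0.177,0],[0,0,0]],
    [[0.008,0.236,0],[0,0,0]],
    [[0.01,0.295,0],[0,0,0]],
    [[0.012,0.354,0],[0,0,0]],
    [[0.014,0.413,0],[0,0,0]],
    [[0.015,0.47,0],[0,0,0]],
    [[0.015,0.47,0],[0,0,0]]
  ]
}}

```text
time_s: 26.28
position: [0.4867, 0.3465, 0.2861]
tcp_rot: [[0.777, -0.0, -0.63], [0.63, 0.001, 0.777], [0.0, -1.0, 0.001]]
force: [-0.3, -1.1, -1.0]
opening: 0.271
```

Emit:
{"method": "play_rows", "body": {
  "commands": [
    [[0,0,-0.04],[0,0,0]],
    [[0,0,-0.09],[0,0,0]],
    [[0,0,-0.14],[0,0,0]],
    [[0,0,-0.17],[0,0,0]],
    [[0,0,-0.187],[0,0,0]],
    [[0,0,-0.187],[0,0,0]],
    [[0,0,-0.187],[0,0,0]]
  ]
}}

```text
time_s: 27.15
position: [0.4886, 0.3431, 0.101]
tcp_rot: [[0.78, 0.002, -0.626], [0.626, 0.001, 0.78], [0.002, -1.0, -0.001]]
force: [0.9, 0.8, -0.3]
opening: 0.271
```

Emit:
{"method": "play_rows", "body": {
  "gripper": 0.045,
  "commands": [
    [[0,0,0],[0,0,0]],
    [[0,0,0],[0,0,0]],
    [[0,0,0],[0,0,0]],
    [[0,0,0.05],[0,0,0]],
    [[0,0,0.1],[0,0,0]],
    [[0,0,0.16],[0,0,0]],
    [[0,0,0.2],[0,0,0]],
    [[0,-0.06,0.21],[0,0,0]],
    [[0,-0.12,0.22],[0,0,0]],
    [[0,-0.18,0.23],[0,0,0]]
  ]
}}

```text
time_s: 28.4
position: [0.4872, 0.1615, 0.3303]
tcp_rot: [[0.779, 0.001, -0.627], [0.627, -0.0, 0.779], [0.001, -1.0, -0.001]]
force: [0.1, -1.2, -0.6]
opening: 0.512
```

Emit:
{"method": "play_rows", "body": {
  "commands": [
    [[0,-0.06,0.01],[0,0,0]],
    [[0,-0.12,0.02],[0,0,0]],
    [[0,-0.18,0.02],[0,0,0]],
    [[0,-0.24,0.02],[0,0,0]],
    [[-0.005,-0.3,0.02],[0,0,0]],
    [[-0.01,-0.36,0.02],[0,0,0]],
    [[-0.015,-0.42,0.02],[0,0,0]],
    [[-0.02,-0.48,0.02],[0,0,0]],
    [[-0.022,-0.485,0.02],[0,0,0]],
    [[-0.022,-0.485,0.02],[0,0,0]]
  ]
}}

```text
time_s: 29.65
position: [0.4651, -0.3217, 0.3493]
tcp_rot: [[0.781, -0.001, -0.625], [0.625, 0.001, 0.781], [0.0, -1.0, 0.002]]
force: [-0.3, 0.4, 0.3]
opening: 0.518
```

```bash
python3 - <<'E'
from h import *
find("w6")
E
```

```text
tcp [ 0.4651 -0.3217  0.3493] t 29.65 yaw 38.69 J [-46.  20.  83.   0.  77. -85.]
px [318. 192.] rect [23.5 37.7] org [ 459.6 -314.8] e [ 0.63 -0.78] delta [-5.4  6.9] dyaw rad 0.009 z 0.025
px [281. 231.] rect [24.1 38.7] org [ 453.2 -391.2] e [ 0.95 -0.3 ] delta [-11.9 -69.5] dyaw rad 0.589 z 0.025
px [157. 266.] rect [124.7  16. ] org [ 311.6 -566.8] e [0.87 0.5 ] delta [-153.5 -245.1] dyaw rad 1.416 z 0.023
```

Emit:
{"method": "play_rows", "body": {
  "gripper": 0.045,
  "commands": [
    [[-0.005,0.007,-0.06],[0,0,0.01]],
    [[-0.005,0.007,-0.12],[0,0,0.01]],
    [[-0.005,0.007,-0.18],[0,0,0.01]],
    [[-0.005,0.007,-0.23],[0,0,0.01]],
    [[-0.005,0.007,-0.27],[0,0,0.01]],
    [[-0.005,0.007,-0.3],[0,0,0.01]],
    [[-0.005,0.007,-0.312],[0,0,0.01]],
    [[-0.005,0.007,-0.312],[0,0,0.01]]
  ]
}}

```text
time_s: 30.7
position: [0.4609, -0.314, 0.0377]
tcp_rot: [[0.773, -0.0, -0.635], [0.635, 0.001, 0.773], [0.0, -1.0, 0.001]]
force: [-0.5, 0.4, -0.5]
opening: 0.515
```

Emit:
{"method": "play_rows", "body": {
  "gripper": 0,
  "commands": [
    [[0,0,0],[0,0,0]],
    [[0,0,0],[0,0,0]],
    [[0,0,0],[0,0,0]],
    [[0,0,0],[0,0,0]],
    [[0,0,0.05],[0,0,0]],
    [[0,0,0.1],[0,0,0]],
    [[0,0,0.16],[0,0,0]],
    [[0,0,0.21],[0,0,0]],
    [[0,0.06,0.23],[0,0,0]],
    [[0,0.12,0.25],[0,0,0]]
  ]
}}

```text
time_s: 31.95
position: [0.4602, -0.1955, 0.2881]
tcp_rot: [[0.775, 0.001, -0.632], [0.632, -0.0, 0.775], [0.001, -1.0, -0.001]]
force: [0.6, 0.8, -0.7]
opening: 0.272
```

Emit:
{"method": "play_rows", "body": {
  "commands": [
    [[0.002,0.059,0],[0,0,0]],
    [[0.004,0.118,0],[0,0,0]],
    [[0.006,0.177,0],[0,0,0]],
    [[0.008,0.236,0],[0,0,0]],
    [[0.01,0.295,0],[0,0,0]],
    [[0.012,0.354,0],[0,0,0]],
    [[0.014,0.413,0],[0,0,0]],
    [[0.016,0.472,0],[0,0,0]],
    [[0.019,0.533,0],[0,0,0]],
    [[0.019,0.533,0],[0,0,0]]
  ]
}}

```text
time_s: 33.2
position: [0.4788, 0.3403, 0.2866]
tcp_rot: [[0.77, 0.0, -0.638], [0.638, 0.001, 0.77], [0.001, -1.0, 0.001]]
force: [-0.6, -1.4, -0.6]
opening: 0.271
```

Emit:
{"method": "play_rows", "body": {
  "commands": [
    [[0,0,-0.04],[0,0,0]],
    [[0,0,-0.09],[0,0,0]],
    [[0,0,-0.14],[0,0,0]],
    [[0,0,-0.17],[0,0,0]],
    [[0,0,-0.182],[0,0,0]],
    [[0,0,-0.182],[0,0,0]],
    [[0,0,-0.182],[0,0,0]]
  ]
}}

```text
time_s: 34.08
position: [0.4806, 0.3367, 0.1066]
tcp_rot: [[0.774, 0.003, -0.634], [0.634, 0.001, 0.774], [0.003, -1.0, -0.001]]
force: [0.9, 0.1, -0.2]
opening: 0.27
```

Emit:
{"method": "play_rows", "body": {
  "gripper": 0.045,
  "commands": [
    [[0,0,0],[0,0,0]],
    [[0,0,0],[0,0,0]],
    [[0,0,0],[0,0,0]],
    [[0,0,0.05],[0,0,0]],
    [[0,0,0.1],[0,0,0]],
    [[0,0,0.16],[0,0,0]],
    [[0,0,0.2],[0,0,0]],
    [[0,-0.06,0.21],[0,0,0]],
    [[0,-0.12,0.22],[0,0,0]],
    [[0,-0.18,0.23],[0,0,0]]
  ]
}}

```text
time_s: 35.33
position: [0.4792, 0.155, 0.3358]
tcp_rot: [[0.773, 0.001, -0.635], [0.635, -0.0, 0.773], [0.001, -1.0, -0.001]]
force: [0.7, -0.3, -0.3]
opening: 0.516
```

Emit:
{"method": "play_rows", "body": {
  "commands": [
    [[0,-0.06,0.01],[0,0,0.15]],
    [[0,-0.12,0.02],[0,0,0.3]],
    [[0,-0.18,0.02],[0,0,0.45]],
    [[0,-0.24,0.02],[0,0,0.58]],
    [[-0.005,-0.3,0.02],[0,0,0.58]],
    [[-0.01,-0.36,0.02],[0,0,0.58]],
    [[-0.015,-0.42,0.02],[0,0,0.58]],
    [[-0.018,-0.48,0.02],[0,0,0.58]],
    [[-0.018,-0.51,0.02],[0,0,0.58]],
    [[-0.018,-0.51,0.02],[0,0,0.58]]
  ]
}}

```text
time_s: 36.58
position: [0.4611, -0.3556, 0.3547]
tcp_rot: [[0.303, -0.0, -0.953], [0.953, 0.0, 0.303], [-0.0, -1.0, 0.0]]
force: [-0.4, 0.1, -0.3]
opening: 0.518
```

```bash
python3 - <<'E'
from h import *
find("w7")
E
```

```text
tcp [ 0.4611 -0.3556  0.3547] t 36.575 yaw 72.37 J [ -49.   21.   80.   -0.   79. -121.]
px [159. 160.] rect [124.  16.] org [ 312.5 -566.7] e [0.88 0.48] delta [-148.6 -211. ] dyaw rad 0.807 z 0.023
px [291. 200.] rect [24.2 38.9] org [ 453.5 -391.4] e [ 0.96 -0.3 ] delta [ -7.5 -35.8] dyaw rad 0.008 z 0.025
```

Emit:
{"method": "play_rows", "body": {
  "gripper": 0.045,
  "commands": [
    [[-0.007,-0.035,-0.05],[0,0,0.01]],
    [[-0.007,-0.035,-0.11],[0,0,0.01]],
    [[-0.007,-0.035,-0.17],[0,0,0.01]],
    [[-0.007,-0.035,-0.22],[0,0,0.01]],
    [[-0.007,-0.035,-0.27],[0,0,0.01]],
    [[-0.007,-0.035,-0.305],[0,0,0.01]],
    [[-0.007,-0.035,-0.317],[0,0,0.01]],
    [[-0.007,-0.035,-0.317],[0,0,0.01]]
  ]
}}

```text
time_s: 37.62
position: [0.4549, -0.3875, 0.0384]
tcp_rot: [[0.289, -0.0, -0.957], [0.957, 0.001, 0.289], [0.001, -1.0, 0.001]]
force: [0.4, 0.1, -0.6]
opening: 0.518
```

Emit:
{"method": "play_rows", "body": {
  "gripper": 0,
  "commands": [
    [[0,0,0],[0,0,0]],
    [[0,0,0],[0,0,0]],
    [[0,0,0],[0,0,0]],
    [[0,0,0],[0,0,0]],
    [[0,0,0.05],[0,0,0]],
    [[0,0,0.1],[0,0,0]],
    [[0,0,0.16],[0,0,0]],
    [[0,0,0.21],[0,0,0]],
    [[0.003,0.06,0.23],[0,0,0]],
    [[0.006,0.12,0.25],[0,0,0]]
  ]
}}

```text
time_s: 38.88
position: [0.4601, -0.269, 0.2885]
tcp_rot: [[0.292, 0.001, -0.956], [0.956, 0.0, 0.292], [0.0, -1.0, -0.001]]
force: [1.1, 0.4, 0.0]
opening: 0.274
```

Emit:
{"method": "play_rows", "body": {
  "commands": [
    [[0.002,0.061,0],[0,0,0]],
    [[0.004,0.122,0],[0,0,0]],
    [[0.006,0.183,0],[0,0,0]],
    [[0.008,0.244,0],[0,0,0]],
    [[0.01,0.305,0],[0,0,0]],
    [[0.012,0.366,0],[0,0,0]],
    [[0.014,0.427,0],[0,0,0]],
    [[0.016,0.488,0],[0,0,0]],
    [[0.018,0.549,0],[0,0,0]],
    [[0.019,0.61,0],[0,0,0]]
  ]
}}

```text
time_s: 40.12
position: [0.479, 0.3418, 0.2875]
tcp_rot: [[0.29, -0.0, -0.957], [0.957, -0.0, 0.29], [-0.001, -1.0, 0.0]]
force: [1.0, -0.7, 0.2]
opening: 0.271
```

Emit:
{"method": "play_rows", "body": {
  "commands": [
    [[0,0,0],[0,0,0]],
    [[0,0,-0.04],[0,0,0]],
    [[0,0,-0.09],[0,0,0]],
    [[0,0,-0.14],[0,0,0]],
    [[0,0,-0.17],[0,0,0]],
    [[0,0,-0.18],[0,0,0]],
    [[0,0,-0.18],[0,0,0]],
    [[0,0,-0.18],[0,0,0]]
  ]
}}

```text
time_s: 41.12
position: [0.4805, 0.3402, 0.1092]
tcp_rot: [[0.29, 0.003, -0.957], [0.957, 0.001, 0.29], [0.002, -1.0, -0.002]]
force: [0.6, 0.2, -0.6]
opening: 0.268
```

Emit:
{"method": "play_rows", "body": {
  "gripper": 0.045,
  "commands": [
    [[0,0,0],[0,0,0]],
    [[0,0,0],[0,0,0]],
    [[0,0,0],[0,0,0]],
    [[0,0,0.05],[0,0,0]],
    [[0,0,0.1],[0,0,0]],
    [[0,0,0.16],[0,0,0]],
    [[0,-0.03,0.21],[0,0,0]],
    [[0,-0.08,0.24],[0,0,0]],
    [[0,-0.1,0.24],[0,0,0]],
    [[0,-0.1,0.24],[0,0,0]]
  ]
}}

```text
time_s: 42.38
position: [0.4788, 0.2391, 0.3468]
tcp_rot: [[0.292, -0.002, -0.956], [0.956, 0.0, 0.292], [-0.0, -1.0, 0.002]]
force: [-0.0, 1.7, -0.5]
opening: 0.518
```

```bash
cat >> h.py <<'E'
def pot(name):
    from scipy.optimize import least_squares
    s,c,T=shot(name);np.save(name+"_s.npy",s,allow_pickle=True)
    print(s["position"].round(4),s["joint_positions"].round(0),"t",s["time_s"])
    P=cloud(c,T);m=(abs(P[...,2]-.110)<.004)&(abs(P[...,0]-.485)<.08)&(abs(P[...,1]-.337)<.08)&(c["depth"]>0)
    w=P[m][:,:2]
    q=least_squares(lambda q:np.clip(abs(np.hypot(*(w-q[:2]).T)-.049)-.003,0,None),[.485,.337]).x
    r=np.hypot(*(w-q).T);print("pot",q.round(4),np.percentile(r,[1,50,99]).round(4))
    a=np.degrees(np.arctan2(*(w-q)[:,::-1].T))[(r>.044)&(r<.054)];print(np.histogram(a,np.arange(-70,1,2))[0])
    return s,c,T,P
E
python3 - <<'E'
from h import *
s,c,T,P=pot("p2")
i=(np.hypot(P[...,0]-.485,P[...,1]-.337)<.043)&(c["depth"]>0);print("in pot z",np.percentile(P[i][:,2],[5,50,95,100]).round(3))
h=cv2.cvtColor(c["frame"],cv2.COLOR_RGB2HSV)
red=((h[...,0]<5)|(h[...,0]>174))&(h[...,1]>150)&(P[...,1]<.25)&(c["depth"]>0)
for b in blobs(red,20):print("red",P[b].mean(0).round(4))
g=(abs(P[...,2]-.052)<.005)&(np.hypot(P[...,0]-.45,P[...,1]-.09)<.06)&(c["depth"]>0)
for b in blobs(g,30):print("grip",b.sum(),[np.round(x,4) for x in cv2.minAreaRect((P[b][:,:2]*1000).astype(np.float32))])
d=(abs(P[...,2]-.020)<.003)&(np.hypot(P[...,0]-.45,P[...,1]-.09)<.09)&(c["depth"]>0);w=P[d][:,:2]
if d.sum()>50:print("disc",d.sum(),cv2.minEnclosingCircle((w*1000).astype(np.float32)))
E
```

```text
[0.4788 0.2391 0.3468] [ 15.  17.  87.   0.  76. -58.] t 42.375
pot [0.4849 0.3368] [0.0459 0.0493 0.0529]
[ 6  8  6  7  9  9 10 10  8  9  8  4  0  0  0  0  0  0  0  0  9 10  5 12
  7 12 10  8  9 10  8  7 10  9  9]
in pot z [0.033 0.408 0.434 0.436]
red [0.4969 0.0887 0.0197]
grip 483 [array([449.617 ,  90.6874]), array([16.14  , 49.9552]), np.float64(86.6029)]
disc 3927 ((452.6160888671875, 90.11520385742188), 56.756378173828125)
```

View pics/p2.png

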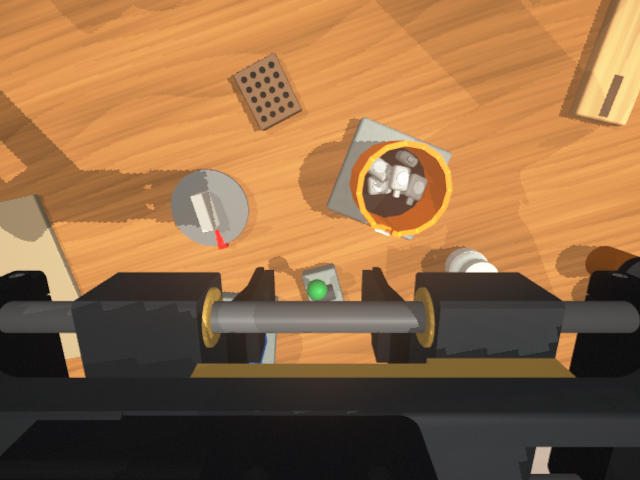

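All castings are piled in the orange pot around (400,180). The notch's white mark at (383,231) agrees with about -38.3°. The lid grip bar is at (205,212) with the key at (222,240). Now grasping the lid.

Emit:
{"method": "play_rows", "body": {
  "gripper": 0.045,
  "commands": [
    [[-0.01,-0.05,-0.02],[0,0,0.12]],
    [[-0.02,-0.1,-0.06],[0,0,0.237]],
    [[-0.029,-0.149,-0.1],[0,0,0.237]],
    [[-0.029,-0.149,-0.15],[0,0,0.237]],
    [[-0.029,-0.149,-0.2],[0,0,0.237]],
    [[-0.029,-0.149,-0.24],[0,0,0.237]],
    [[-0.029,-0.149,-0.27],[0,0,0.237]],
    [[-0.029,-0.149,-0.29],[0,0,0.237]],
    [[-0.029,-0.149,-0.297],[0,0,0.237]],
    [[-0.029,-0.149,-0.297],[0,0,0.237]]
  ]
}}

```text
time_s: 43.68
position: [0.45, 0.0917, 0.0498]
tcp_rot: [[0.057, -0.002, -0.998], [0.998, 0.0, 0.057], [0.0, -1.0, 0.002]]
force: [-0.2, -0.4, 1.0]
opening: 0.516
```

Emit:
{"method": "play_rows", "body": {
  "commands": [
    [[0,0,0],[0,0,0]],
    [[0,0,0],[0,0,0]]
  ]
}}

```text
time_s: 43.92
position: [0.451, 0.0911, 0.0514]
tcp_rot: [[0.057, 0.002, -0.998], [0.998, -0.0, 0.057], [0.0, -1.0, -0.002]]
force: [-0.3, 0.4, 0.5]
opening: 0.513
```

```bash
python3 - <<'E'
from h import *
s,c,T=shot("l1");P=cloud(c,T);print(s["position"].round(4),s["force"].round(1),np.degrees(np.arctan2(s["tcp_rot"][1,0],s["tcp_rot"][0,0])))
h=cv2.cvtColor(c["frame"],cv2.COLOR_RGB2HSV)
red=((h[...,0]<5)|(h[...,0]>174))&(h[...,1]>150)&(c["depth"]>0)
for b in blobs(red,20):print("red",b.sum(),np.argwhere(b).mean(0)[::-1],P[b].mean(0).round(4),P[b].max(0).round(4))
E
```

```text
[0.451  0.0911 0.0514] [-0.3  0.4  0.5] 86.71603379254684
red 114 [315.64912281 358.95614035] [0.4978 0.0884 0.0199] [0.5007 0.0933 0.0213]
```

View pics/l1.png

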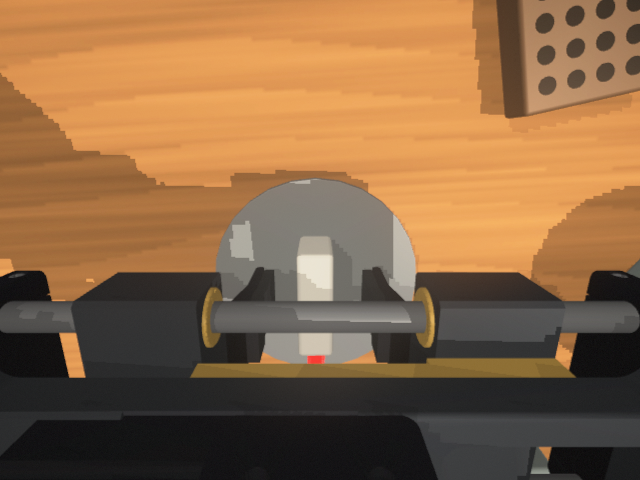

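The bar is centred between the jaws at (315,295). Closing, then measuring the lid in the hand.

Emit:
{"method": "play_rows", "body": {
  "gripper": 0,
  "commands": [
    [[0,0,0],[0,0,0]],
    [[0,0,0],[0,0,0]],
    [[0,0,0],[0,0,0]],
    [[0,0,0],[0,0,0]],
    [[0,0,0.02],[0,0,0]],
    [[0,0,0.06],[0,0,0]],
    [[0,0,0.11],[0,0,0]],
    [[0,0,0.16],[0,0,0]],
    [[0,0,0.2],[0,0,0]],
    [[0,0,0.2],[0,0,0]]
  ]
}}

```text
time_s: 45.22
position: [0.452, 0.091, 0.253]
tcp_rot: [[0.057, 0.007, -0.998], [0.998, -0.0, 0.057], [0.0, -1.0, -0.007]]
force: [0.1, -0.5, -2.6]
opening: 0.183
```

Emit:
{"method": "play_rows", "body": {
  "commands": [
    [[0,0,0],[0,0,0]],
    [[0,0,0],[0,0,0]]
  ]
}}

```text
time_s: 45.48
position: [0.449, 0.091, 0.2487]
tcp_rot: [[0.057, -0.005, -0.998], [0.998, 0.0, 0.057], [-0.0, -1.0, 0.005]]
force: [0.6, -0.5, -2.3]
opening: 0.18
```

```bash
cat >> h.py <<'E'
def lidtool(name):
    from scipy.optimize import least_squares
    s,c,T=shot(name);print(s["position"].round(4),s["force"].round(1),s["moment"].round(2),s["opening"],"t",s["time_s"])
    print("yaw",np.degrees(np.arctan2(s["tcp_rot"][1,0],s["tcp_rot"][0,0])).round(2),"tool y",s["tcp_rot"][:,1].round(3))
    P=cloud(c,c["hand_eye"]) # tool frame: y down
    d=(c["depth"]>0)&(np.hypot(P[...,0],P[...,2])<.065)&(P[...,1]>.02)&(P[...,1]<.04)&((P[...,2]<-.02))
    q=P[d];print("n",d.sum(),"disc top y",np.median(q[:,1]))
    A=np.c_[q[:,0],q[:,2],np.ones(len(q))];co=np.linalg.lstsq(A,q[:,1],rcond=None)[0];print("tilt (dy/dx,dy/dz,y0)",co.round(4))
    cs=max(cv2.findContours(d.astype(np.uint8),0,1)[0],key=cv2.contourArea)[:,0]
    e=P[cs[:,1],cs[:,0]][:,[0,2]];e=e[np.hypot(*e.T)>.046]
    f=least_squares(lambda p:np.hypot(e[:,0]-p[0],e[:,1]-p[1])-.0535,[0,0],loss="soft_l1",f_scale=.001).x
    print("lid centre in tool x,z",f.round(4),len(e))
    h=cv2.cvtColor(c["frame"],cv2.COLOR_RGB2HSV)
    red=((h[...,0]<5)|(h[...,0]>174))&(h[...,1]>150)&(c["depth"]>0)&(np.hypot(P[...,0],P[...,2])<.08)
    if red.sum():print("key in tool",P[red].mean(0).round(4))
E
python3 - <<'E'
from h import *
lidtool("l2")
E
```

```text
[0.449  0.091  0.2487] [ 0.6 -0.5 -2.3] [ 0.09 -0.14  0.02] 0.18011352358476984 t 45.475
yaw 86.7 tool y [-0.005  0.    -1.   ]
n 378 disc top y 0.030891472022273603
tilt (dy/dx,dy/dz,y0) [0.0028 0.0005 0.0309]
lid centre in tool x,z [0.0006 0.0037] 106
key in tool [ 0.0014  0.0305 -0.0467]
```

```bash
sed -i 's/&((P\[...,2\]<-.02))/\&((P[...,2]>-.01))/' h.py; python3 - <<'E'
from h import *
lidtool("l3")
E
```

```text
[0.4493 0.091  0.2489] [-0.7 -0.3 -3.7] [ 0.09 -0.11  0.02] 0.17878658977604858 t 45.525
yaw 86.71 tool y [-0.004  0.    -1.   ]
n 13820 disc top y 0.030963169851656452
tilt (dy/dx,dy/dz,y0) [0.0009 0.0116 0.0305]
lid centre in tool x,z [0.001  0.0013] 298
key in tool [ 0.0021  0.0306 -0.0469]
```

Emit:
{"method": "play_rows", "body": {
  "commands": [
    [[0.004,0.03,0],[0,0,-0.05]],
    [[0.01,0.07,0],[0,0,-0.1]],
    [[0.016,0.11,0],[0,0,-0.15]],
    [[0.022,0.15,0],[0,0,-0.175]],
    [[0.028,0.19,0],[0,0,-0.175]],
    [[0.034,0.23,0],[0,0,-0.175]],
    [[0.0365,0.2457,0],[0,0,-0.175]],
    [[0.0365,0.2457,0],[0,0,-0.175]],
    [[0.0365,0.2457,0],[0,0,-0.175]],
    [[0.0365,0.2457,0],[0,0,-0.175]]
  ]
}}

```text
time_s: 46.82
position: [0.4869, 0.3354, 0.2506]
tcp_rot: [[0.232, -0.001, -0.973], [0.973, -0.001, 0.232], [-0.001, -1.0, 0.001]]
force: [-0.3, 0.7, -2.8]
opening: 0.185
```

Emit:
{"method": "play_rows", "body": {
  "commands": [
    [[0,0,-0.02],[0,0,0]],
    [[0,0,-0.035],[0,0,0]],
    [[0,0,-0.035],[0,0,0]],
    [[0,0,-0.035],[0,0,0]],
    [[0,0,-0.035],[0,0,0]]
  ]
}}

```text
time_s: 47.45
position: [0.4875, 0.3369, 0.2164]
tcp_rot: [[0.23, 0.001, -0.973], [0.973, 0.001, 0.23], [0.001, -1.0, -0.001]]
force: [-0.4, 0.3, -3.7]
opening: 0.18
```

```bash
python3 - <<'E'
from h import *
lidtool("l4")
from rig import read_state
s=read_state();p=s["position"]+.0013*s["tcp_rot"][:,2];print("lid est",p,"rel pot mm",(p[:2]-[.4849,.3370])*1000)
for n in ("scene","side"):
    from rig import capture
    c=capture(n);np.savez(n+"1.npz",**c);x,y=((380,120) if n=="scene" else (180,280))
    cv2.imwrite(f"pics/{n}1.png",cv2.resize(c["frame"][y:y+150,x:x+180,::-1],None,fx=4,fy=4,interpolation=2))
E
```

```text
[0.4875 0.3369 0.2164] [-0.4  0.3 -3.7] [ 0.12 -0.14 -0.01] 0.1803056812047296 t 47.45
yaw 76.69 tool y [ 0.001  0.001 -1.   ]
n 13816 disc top y 0.03100909334342035
tilt (dy/dx,dy/dz,y0) [0.0002 0.0117 0.0306]
lid centre in tool x,z [0.0009 0.0015] 298
key in tool [ 0.0013  0.0308 -0.0468]
lid est [0.48613339 0.33719878 0.21637901] rel pot mm [1.2333883  0.19877984]
```

View pics/scene1.png

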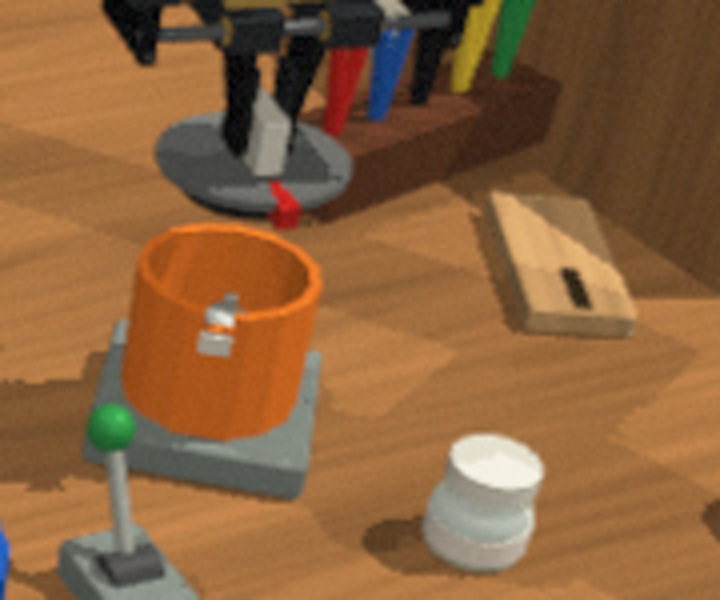

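The lid hangs above the pot and the key is clear of the notch. Lowering in small steps.

Emit:
{"method": "play_rows", "body": {
  "commands": [
    [[-0.0013,0,-0.03],[0,0,0]],
    [[-0.0013,0,-0.045],[0,0,0]],
    [[-0.0013,0,-0.05],[0,0,0]],
    [[-0.0013,0,-0.054],[0,0,0]],
    [[-0.0013,0,-0.057],[0,0,0]],
    [[-0.0013,0,-0.058],[0,0,0]],
    [[-0.0013,0,-0.058],[0,0,0]]
  ]
}}

```text
time_s: 48.48
position: [0.4858, 0.3368, 0.1579]
tcp_rot: [[0.23, 0.0, -0.973], [0.973, 0.0, 0.23], [0.0, -1.0, -0.0]]
force: [-0.3, -0.0, -3.1]
opening: 0.181
```

Emit:
{"method": "play_rows", "body": {
  "commands": [
    [[0,0,-0.001],[0,0,0]],
    [[0,0,-0.002],[0,0,0]],
    [[0,0,-0.003],[0,0,0]],
    [[0,0,-0.003],[0,0,0]],
    [[0,0,-0.003],[0,0,0]]
  ]
}}

```text
time_s: 49.1
position: [0.4857, 0.3367, 0.1547]
tcp_rot: [[0.23, 0.0, -0.973], [0.973, 0.0, 0.23], [0.0, -1.0, -0.0]]
force: [0.5, 0.4, -2.0]
opening: 0.179
```

Emit:
{"method": "play_rows", "body": {
  "commands": [
    [[0,0,-0.0005],[0,0,0]],
    [[0,0,-0.001],[0,0,0]],
    [[0,0,-0.0015],[0,0,0]],
    [[0,0,-0.0015],[0,0,0]],
    [[0,0,-0.0015],[0,0,0]]
  ]
}}

```text
time_s: 49.72
position: [0.4855, 0.3368, 0.1542]
tcp_rot: [[0.23, 0.0, -0.973], [0.973, 0.0, 0.23], [0.0, -1.0, -0.0]]
force: [-3.2, -0.4, 5.8]
opening: 0.184
```

Emit:
{"method": "play_rows", "body": {
  "commands": [
    [[0,0,0],[0,0,-0.08]],
    [[0,0,0],[0,0,-0.16]],
    [[0,0,0],[0,0,-0.24]],
    [[0,0,0],[0,0,-0.3]],
    [[0,0,0],[0,0,-0.36]],
    [[0,0,0],[0,0,-0.36]]
  ]
}}

```text
time_s: 50.48
position: [0.4868, 0.3376, 0.1541]
tcp_rot: [[0.558, 0.003, -0.83], [0.83, 0.002, 0.558], [0.004, -1.0, -0.002]]
force: [-0.5, 2.5, 3.2]
opening: 0.182
```

```bash
python3 - <<'E'
from h import *
lidtool("l5")
E
```

```text
[0.4868 0.3376 0.1541] [-0.5  2.5  3.2] [ 0.36 -0.29  0.08] 0.1820801172580981 t 50.475
yaw 56.12 tool y [ 0.003  0.002 -1.   ]
n 13754 disc top y 0.031160352568578104
tilt (dy/dx,dy/dz,y0) [-0.0012  0.0178  0.0305]
lid centre in tool x,z [0.0006 0.0017] 299
key in tool [ 0.0009  0.0303 -0.0461]
```

Emit:
{"method": "play_rows", "body": {
  "commands": [
    [[0,0,-0.0005],[0,0,-0.02]],
    [[0,0,-0.001],[0,0,-0.04]],
    [[0,0,-0.0015],[0,0,-0.06]],
    [[0,0,-0.002],[0,0,-0.077]],
    [[0,0,-0.002],[0,0,-0.077]],
    [[0,0,-0.002],[0,0,-0.077]]
  ]
}}

```text
time_s: 51.28
position: [0.4848, 0.3359, 0.15]
tcp_rot: [[0.62, -0.003, -0.784], [0.784, -0.002, 0.62], [-0.003, -1.0, 0.001]]
force: [0.0, -0.4, -3.0]
opening: 0.178
```

The key has dropped into the notch: z fell and there is no contact force. Lowering until the lid is home.

Emit:
{"method": "play_rows", "body": {
  "commands": [
    [[0,0,-0.001],[0,0,0]],
    [[0,0,-0.002],[0,0,0]],
    [[0,0,-0.003],[0,0,0]],
    [[0,0,-0.004],[0,0,0]],
    [[0,0,-0.005],[0,0,0]],
    [[0,0,-0.005],[0,0,0]]
  ]
}}

```text
time_s: 52.02
position: [0.4859, 0.3366, 0.1469]
tcp_rot: [[0.62, 0.001, -0.784], [0.784, -0.0, 0.62], [0.0, -1.0, -0.001]]
force: [-0.9, -2.2, 4.8]
opening: 0.183
```

Emit:
{"method": "play_rows", "body": {
  "gripper": 0.045,
  "commands": [
    [[0,0,0],[0,0,0]],
    [[0,0,0],[0,0,0]],
    [[0,0,0],[0,0,0]],
    [[0,0,0.03],[0,0,0]],
    [[0,0,0.08],[0,0,0]],
    [[0,0,0.14],[0,0,0]],
    [[0,-0.05,0.2],[0,0,0]],
    [[0,-0.1,0.22],[0,0,0]],
    [[0,-0.1,0.22],[0,0,0]],
    [[0,-0.1,0.22],[0,0,0]]
  ]
}}

```text
time_s: 53.28
position: [0.4855, 0.2366, 0.3659]
tcp_rot: [[0.621, -0.0, -0.783], [0.783, 0.001, 0.621], [0.0, -1.0, 0.001]]
force: [0.3, 0.1, -0.8]
opening: 0.518
```

```bash
python3 - <<'E'
from h import *
from rig import capture
s,c,T=shot("e1");P=cloud(c,T);print(s["position"].round(4),s["force"].round(1),s["joint_positions"].round(0))
h=cv2.cvtColor(c["frame"],cv2.COLOR_RGB2HSV);ok=c["depth"]>0
d=ok&(np.hypot(P[...,0]-.485,P[...,1]-.337)<.062)&(abs(P[...,2]-.117)<.008)
q=P[d];co=np.linalg.lstsq(np.c_[q[:,:2]-[.485,.337],np.ones(len(q))],q[:,2],rcond=None)[0];print("disc",d.sum(),"tilt,z",co.round(4))
g=ok&(abs(P[...,2]-.148)<.006)&(np.hypot(P[...,0]-.485,P[...,1]-.337)<.04)
for b in blobs(g,30):print("bar",b.sum(),cv2.minAreaRect((P[b][:,:2]*1000).astype(np.float32)))
red=((h[...,0]<5)|(h[...,0]>174))&(h[...,1]>150)&ok&(P[...,2]>.08)&(P[...,0]>.4)
for b in blobs(red,15):print("key",P[b].mean(0).round(4))
for nm,cc,PP in [("wrist",c,P)]+[(n,x,cloud(x)) for n in("scene","side") for x in [capture(n)]]:
    h=cv2.cvtColor(cc["frame"],cv2.COLOR_RGB2HSV)
    gr=(h[...,0]>50)&(h[...,0]<80)&(h[...,1]>120)&(PP[...,0]>.5)&(PP[...,0]<.7)&(abs(PP[...,1]-.2)<.07)
    for b in blobs(gr,20):
        q=PP[b];print(nm,"ball",np.argwhere(b).mean(0)[::-1],np.median(q,0).round(4))
        if nm!="wrist":
            f=cc["cam_to_world"];print("  ray@.092",plane(cc,f,np.argwhere(b).mean(0)[::-1],.092).round(4))
        else:print("  ray@.092",plane(c,T,np.argwhere(b).mean(0)[::-1],.092).round(4))
bs=ok&(abs(P[...,2]-.025)<.004)&(abs(P[...,0]-.615)<.07)&(abs(P[...,1]-.21)<.05)
for b in blobs(bs,60):print("base",b.sum(),cv2.minAreaRect((P[b][:,:2]*1000).astype(np.float32)))
E
```

```text
[0.4855 0.2366 0.3659] [ 0.3  0.1 -0.8] [ 14.  17.  85.   0.  78. -37.]
disc 6704 tilt,z [0.0019 0.0021 0.1157]
bar 808 ((486.032958984375, 338.864013671875), (16.327131271362305, 48.80009460449219), 51.04376983642578)
key [0.523  0.3095 0.1159]
wrist ball [344.63670412 273.33333333] [0.5745 0.2103 0.1018]
  ray@.092 [[0.5784 0.2084 0.092 ]]
scene ball [407.1010101  226.33333333] [0.585  0.2013 0.0973]
  ray@.092 [[0.5786 0.2057 0.092 ]]
side ball [256.31343284 296.94029851] [0.5773 0.213  0.1033]
  ray@.092 [[0.5824 0.2064 0.092 ]]
base 413 ((601.4495239257812, 207.10208129882812), (49.73965835571289, 41.54026794433594), 88.23661041259766)
base 189 ((633.7128295898438, 187.43560791015625), (30.241710662841797, 30.378511428833008), 60.120662689208984)
```

View pics/e1.png

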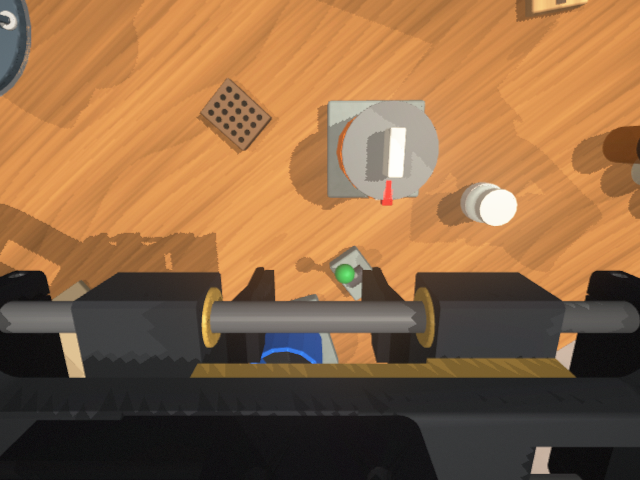

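The lid is home: the disc top is at 0.1157 m and the red key at (388,193) is over the notch. The lever ball is at (345,273), about (0.580, 0.207). I'll approach from behind with the fingers closed and the jaws along x.

Emit:
{"method": "play_rows", "body": {
  "gripper": 0,
  "commands": [
    [[0.01,-0.01,0],[0,0,-0.18]],
    [[0.02,-0.02,0],[0,0,-0.36]],
    [[0.03,-0.03,-0.02],[0,0,-0.54]],
    [[0.045,-0.03,-0.06],[0,0,-0.72]],
    [[0.045,-0.03,-0.1],[0,0,-0.9]],
    [[0.045,-0.03,-0.15],[0,0,-0.9]],
    [[0.045,-0.03,-0.2],[0,0,-0.9]],
    [[0.045,-0.03,-0.25],[0,0,-0.9]],
    [[0.045,-0.03,-0.271],[0,0,-0.9]],
    [[0.045,-0.03,-0.271],[0,0,-0.9]]
  ]
}}

```text
time_s: 54.68
position: [0.5286, 0.2073, 0.0922]
tcp_rot: [[1.0, -0.006, -0.003], [0.003, -0.001, 1.0], [-0.006, -1.0, -0.001]]
force: [1.0, 0.1, -0.5]
opening: 0.005
```

Emit:
{"method": "play_rows", "body": {
  "commands": [
    [[0.01,0,0],[0,0,0]],
    [[0.02,0,0],[0,0,0]],
    [[0.03,0,0],[0,0,0]],
    [[0.04,0,0],[0,0,0]],
    [[0.05,0,0],[0,0,0]],
    [[0.06,0,0],[0,0,0]],
    [[0.07,0,0],[0,0,0]],
    [[0.08,0,0],[0,0,0]],
    [[0.088,0,0],[0,0,0]],
    [[0.088,0,0],[0,0,0]]
  ]
}}

```text
time_s: 55.92
position: [0.6197, 0.2067, 0.095]
tcp_rot: [[1.0, 0.001, -0.001], [0.001, 0.0, 1.0], [0.001, -1.0, 0.0]]
force: [-0.5, 0.5, 0.0]
opening: -0.0
```

```bash
cat >> h.py <<'E'
def ball():
    from rig import capture
    for n in("scene","side"):
        c=capture(n);h=cv2.cvtColor(c["frame"],cv2.COLOR_RGB2HSV);P=cloud(c)
        gr=(h[...,0]>50)&(h[...,0]<80)&(h[...,1]>120)&(P[...,0]>.5)&(P[...,0]<.75)&(abs(P[...,1]-.2)<.07)
        for b in blobs(gr,8):
            u=np.argwhere(b).mean(0)[::-1];print(n,b.sum(),"ball@.092",plane(c,c["cam_to_world"],u,.092).round(4),"@.1",plane(c,c["cam_to_world"],u,.1)[0,:2].round(4))
        np.savez(n+"_l.npz",**c);cv2.imwrite(f"pics/{n}_l.png",c["frame"][:,:,::-1])
E
python3 - <<'E'
from h import *
ball()
E
```

```text
scene 102 ball@.092 [[0.6387 0.2051 0.092 ]] @.1 [0.6471 0.1988]
```

Emit:
{"method": "play_rows", "body": {
  "commands": [
    [[0.005,0,0],[0,0,0]],
    [[0.01,0,0],[0,0,0]],
    [[0.014,0,0],[0,0,0]],
    [[0.014,0,0],[0,0,0]],
    [[0.014,0,0],[0,0,0]]
  ]
}}

```text
time_s: 56.65
position: [0.63, 0.2067, 0.0947]
tcp_rot: [[1.0, -0.007, -0.002], [0.002, -0.001, 1.0], [-0.007, -1.0, -0.001]]
force: [-5.4, -0.4, 2.1]
opening: 0.009
```

```bash
python3 - <<'E'
from h import *
ball()
E
```

```text
scene 110 ball@.092 [[0.6546 0.2019 0.092 ]] @.1 [0.6629 0.1956]
```

The lever is against its stop, with a 5 N reaction and the ball at x=0.655. Backing off and making the final check.

Emit:
{"method": "play_rows", "body": {
  "commands": [
    [[-0.03,0,0],[0,0,0]],
    [[-0.08,0,0],[0,0,0]],
    [[-0.1,0,0.03],[0,0,0]],
    [[-0.1,0,0.09],[0,0,0]],
    [[-0.1,0,0.15],[0,0,0]],
    [[-0.1,-0.05,0.2],[0,0,0]],
    [[-0.1,-0.1,0.25],[0,0,0]],
    [[-0.1,-0.15,0.25],[0,0,0]],
    [[-0.1,-0.15,0.25],[0,0,0]],
    [[-0.1,-0.15,0.25],[0,0,0]]
  ]
}}

```text
time_s: 58.0
position: [0.5329, 0.0567, 0.3452]
tcp_rot: [[1.0, 0.001, -0.0], [0.0, 0.001, 1.0], [0.001, -1.0, 0.001]]
force: [-0.6, 0.1, 0.4]
opening: 0.004
```

```bash
python3 - <<'E'
from h import *
ball()
from rig import read_state
s=read_state();print(s["time_s"],s["position"],s["force"])
for n in("scene","side"):
    c=dict(np.load(n+"_l.npz"));P=cloud(c);d=(np.hypot(P[...,0]-.485,P[...,1]-.337)<.05)&(abs(P[...,2]-.116)<.012)
    q=P[d];co=np.linalg.lstsq(np.c_[q[:,:2]-[.485,.337],np.ones(len(q))],q[:,2],rcond=None)[0];print(n,d.sum(),"lid disc tilt,z",co.round(4))
    h=cv2.cvtColor(c["frame"],cv2.COLOR_RGB2HSV)
    b=(P[...,2]>.013)&(P[...,2]<.04)&(P[...,0]>.34)&(P[...,0]<.64)&(P[...,1]>-.5)&(P[...,1]<-.15)&(h[...,1]<60);print("on board",[x.sum() for x in blobs(b,20)])
E
```

```text
scene 111 ball@.092 [[0.656  0.2034 0.092 ]] @.1 [0.6642 0.1971]
side 60 ball@.092 [[0.6591 0.2034 0.092 ]] @.1 [0.6544 0.2081]
58.1 [0.53245388 0.05777594 0.34460762] [0.32183792 0.26528394 0.39502541]
scene 668 lid disc tilt,z [ 0.0121 -0.0089  0.1144]
on board []
side 1729 lid disc tilt,z [ 0.0238 -0.0045  0.1178]
on board []
```

View pics/scene_l.png

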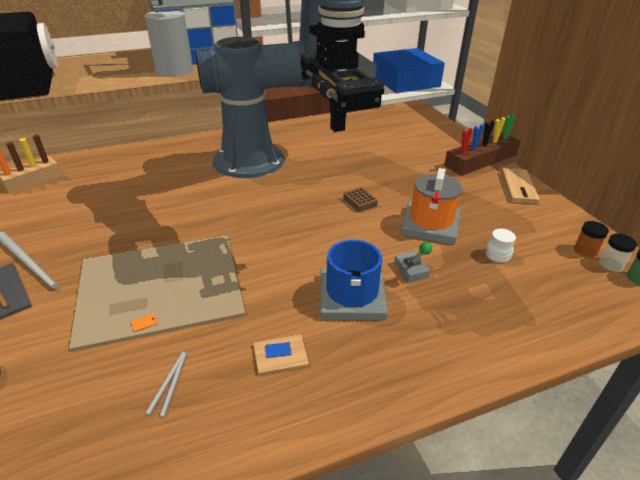

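The board is empty. The lid sits on the orange pot with its key in the notch at (436,197), the lever is over at (426,248), and the other objects have not moved. Handing in.

```bash
python3 -c "
from rig import *
print(hand_in())"
```

```text
the job is handed in; nothing more can be done
None
```

The job is finished and handed in at about 58 s on the robot's clock; the hand-in gives no verdict.

**What I did**
- The tag on the board was orange, so all six castings went into the orange pot.
- I set the lid on the rim with its key about 25° to one side of the notch. It touched at about 8 N, with the lid's origin at about 0.104 m.
- I turned the lid until the key dropped into the notch, then pressed it home and let go.
- I pushed the lever to its stop (about 5 N reaction) and backed the arm clear.

**Last checks**
- **Board:** no castings were left on it in either fixed camera.
- **Lid:** the close wrist view, taken before the lever push, put the disc top at 0.1157 m (0.116 m is fully home), tilted about 0.003 rad, with the key within about 2° of the notch.
- **Lever:** the ball has moved about 76 mm to x ≈ 0.656–0.659, which is full travel.
- **Other objects:** the tweezers, honeycomb block and flux jar look unmoved.

**Disagreements**
- The two fixed cameras read the lid's height as 0.114 m and 0.118 m, and its tilt as about 0.015–0.024 rad. They are coarser than the wrist camera, and the tilt is still under the 0.05 rad limit.
- In the wrist view of the pot I could make out only about five castings. The sixth was gripped and released there and is no longer on the board.

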